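Fetch the lens case from behind the bottles

TASK

Please get the lens case out from behind the three bottles in the blue tray: first stand all three bottles on the grey rectangular mat, then lay the lens case flat, lid side up, in the middle of the round cork coaster, and only then put each bottle back in the tray on the spot where it stood. Keep the bottles upright throughout, and leave the metal box and the tweezers where they lie.

Things in the scene. Friction and masses are not known exactly. Their poses are not given: they have to be found in the camera images.
- bottle_round: Loose white bottle with a round straight body, 48 mm diameter, 62 mm high with a short shoulder, under an upright grey round cap 24 mm in diameter and 34 mm high: 96 mm high in all, about 120 g. The cap is the part to hold, from above. Its origin is the centre of its underside, z up. It stands in the tray's front row.
- bottle_square: Loose cream bottle with a square body, 46 x 46 mm and 54 mm high, sides along its x and y, under an upright white round cap 26 mm in diameter and 34 mm high: 88 mm high in all, about 130 g. The cap is the part to hold, from above. Its origin is the centre of its underside, z up. It stands in the tray's front row.
- bottle_cone: Loose white ceramic bottle with a conical body, 48 mm diameter at the foot, narrowing to 23 mm at 66 mm height, under an upright pale wooden round stopper 27 mm in diameter and 34 mm high: 100 mm high in all, about 110 g. The cap is the part to hold, from above. Its origin is the centre of its underside, z up. It stands in the tray's front row.
- lens_case: Loose twist-cap lens case, about 30 g: flat white base 30 mm (its x) by 66 mm (its y), 10 mm high, with two round cream caps (26 mm diameter, 8 mm high) on top at y = -17 and +17 mm; 18 mm high in all. Origin: centre of its underside, z up. In the tray's back row, left or right, about 10 mm behind the bottles and 35 mm from the back wall. Hold it across its 30 mm width.
- tray: Two stacked trays, fixed: pale blue over white. Outside 180 mm (x) by 230 mm (y), walls 5 mm, rim 62 mm above the table; things stand on the blue tray's floor, 33 mm above the table. Origin: centre of the underside, on the table; x points from the front row (three bottles in any order at x = -15 mm, 66 mm apart along y) to the back row (x = +35 mm), z up.
- mat: Grey rectangular mat, fixed, 220 mm (its x) by 130 mm (its y), 3 mm thick: the side area. Origin: centre of its underside on the table; z up. To the left or right of the tray.
- coaster: Round flat cork coaster, fixed, 110 mm in diameter, 6 mm thick. Origin: centre of its underside on the table; z up. On the other side of the tray from the mat.
- alu_box: Small aluminium box with a closed flip lid, loose, 36 mm (x) by 56 mm (y) by 22 mm high, lying beside the lens case in the tray's back row. Not to be moved. Origin: centre of its underside.
- tweezers: White plastic tweezers, loose, 95 mm long (y), about 25 mm wide, 7 mm high, lying flat in the tray in front of the bottles, along the row. Not to be moved. Origin: centre of their underside.
Mind the look-alikes: they are no part of the job. Leave any red look-alike of the bottle_cone alone.

How it is judged:
On the way, in this order (a step that is already met when the one before it is completed fails the run):
1. all three bottles stand released on the grey mat (x of bottle_round in the frame of mat between -0.105 and 0.105 m and y of bottle_round in the frame of mat between -0.06 and 0.06 m and z of each of bottle_round, bottle_square, bottle_cone in the frame of mat below 0.01 m and linear speed of each of bottle_round, bottle_square, bottle_cone below 0.02 m/s and contact force between the fingers and bottle_round below 0.3 N and angle between each of bottle_round, bottle_square, bottle_cone's own z axis and vertical below 0.1 rad and x of bottle_square in the frame of mat between -0.105 and 0.105 m and y of bottle_square in the frame of mat between -0.06 and 0.06 m and contact force between the fingers and bottle_square below 0.3 N and x of bottle_cone in the frame of mat between -0.105 and 0.105 m and y of bottle_cone in the frame of mat between -0.06 and 0.06 m and contact force between the fingers and bottle_cone below 0.3 N), for 0.2 s.
2. the lens case lies released in the middle of the coaster while the bottles stand on the mat (all of step 1 and horizontal distance between lens_case and coaster below 0.015 m and z of lens_case in the frame of coaster below 0.012 m and linear speed of lens_case below 0.02 m/s and contact force between the fingers and lens_case below 0.3 N and angle between lens_case's own z axis and vertical below 0.1 rad), for 0.2 s.
At the end, for the whole second after the job is handed in: The lens case lies flat on the coaster, lid side up, its centre within 15 mm of the coaster's centre; each bottle stands upright within 15 mm of where it stood at the start; all released and at rest (horizontal distance between lens_case and coaster below 0.015 m and z of lens_case in the frame of coaster below 0.012 m and linear speed of each of lens_case, bottle_round, bottle_square, bottle_cone below 0.02 m/s and contact force between the fingers and lens_case below 0.3 N and angle between each of lens_case, bottle_round, bottle_square, bottle_cone's own z axis and vertical below 0.1 rad and distance of each of bottle_round, bottle_square, bottle_cone from where it was at the start of the episode below 0.015 m and contact force between the fingers and bottle_round below 0.3 N and contact force between the fingers and bottle_square below 0.3 N and contact force between the fingers and bottle_cone below 0.3 N); the robot touches nothing.
It fails at once if the metal box moved more than 20 mm (distance of alu_box from where it was at the start of the episode above 0.02 m).
It fails at once if the tweezers moved more than 20 mm (distance of tweezers from where it was at the start of the episode above 0.02 m).
It fails at once if a bottle is tipped over (angle between any of bottle_round, bottle_square, bottle_cone's own z axis and vertical above 0.6 rad).
It also fails if it takes over 136 s, if anything falls off the work surface, if the arm or the gripper's body presses on something with over 40 N, if the wrist force passes 120 N, or if a joint passes its speed limit or range.

ROBOT

A 7-joint arm with a two-finger parallel gripper is mounted at the origin on the work surface. World frame = base frame: x ahead of the robot, y to its left, z up, the work surface at z = 0. Lengths are in m, angles in rad, forces in N, time in s.
With the tool pointing down it reaches from about 0.4 to 0.85 m from the base axis. Payload 4.5 kg.
Tool frame: the origin (TCP) lies midway between the tips of the shut fingers; the grasp point (between the pads) lies r.grip_point_offset behind it (r.grip_point_offset is the distance from the TCP to the grasp point, in m); z points along the fingers, y is the line along which they close (so a half turn about z gives the same grasp; the last joint's range is limited). The gripper opens to 88 mm and grips with 3 to 60 N. Pads are 18 mm wide; open, the fingers measure 123 mm over their backs; the gripper's body (75 mm by 187 mm) begins 45 mm behind the grasp point.
Start: joints at [1.35, 0.689, -0.195, 1.565, 0.157, 0.902, -0.215], TCP at [0.158, -0.605, 0.239] pointing down, gripper open.
Joint ranges: [-3.01, 3.01], [-0.46, 2.08], [-1.47, 1.51], [0.13, 2.56], [-1, 4.14], [0.04, 2.09], [-2.66, 2.66]. Speed limits (rad/s): [2.57, 2.57, 3.14, 3.14, 3.14, 3.14, 3.14].

INTERFACE

Orientations are given as a unit quaternion [x, y, z, w].
In Python, from plant import r gives the robot as it stands.
- The arm moves only by the shell command python3 -m jog 'ROWS' [FORCE]. ROWS is JSON, a list of rows, each an object of numbers: "wx", "wy", "wz": the turn, a rotation vector about the world's x, y, z as a fraction of full scale; "dx", "dy", "dz": the shift along the world's x, y, z as a fraction of full scale; "hand": the closure, from 0 (fully open) to 1 (shut). In form: [{"wx": .., "wy": .., "wz": .., "dx": .., "dy": .., "dz": .., "hand": ..}, ...]. A call has 1 to 5 rows; each row shifts and turns the commanded pose from where the row before left it; what a row does not reach is not made up. Full scale, the value 1, is 0.25 m for a shift and 2 rad for a turn. A row lasts 1/12 s, in which the tool goes at most 41.7 mm and 7.16 degrees, less where a joint would pass 70% of its speed; a pose out of reach is approached as far as the arm can. A call with a number of a shift or a turn outside -1 to 1 is refused whole. A call with a gripper value outside its range is refused whole. The fingers move at their own pace and stop on an object; FORCE is the grip in N (left out, the last holds). Time passes only in rows, so rows that do not move let the fingers close. It gives the time, the measured TCP pose, the force, the opening and the grip force at its end, in the units of the state.
- r.get_state(): the state, without advancing time (a new reading comes with each control period).
- r.snapshot(name): name is "side" or "top"; returns the picture (384x512x3 uint8, red, green, blue); there is no depth.
- r.camera_info(name): a dict with "mtx" (3x3 intrinsics, pixels), "R" (3x3) and "t" (3): a world point X has camera coordinates R X + t. Camera axes: x right, y down, z forward; pixel columns grow to the right and rows downward; lengths in m; the calibration is good to about 2 mm. A picture is of the moment at which its call begins. camera_info takes no time and is no camera call.
- r.finish_job(): hands the job in; it is judged then, once.
Trained networks look in the newest picture that a camera, given by its name, has taken for a name from the list of things; names that differ only in an ending like _2 or _b are one class to them, and where a whole thing is asked for, a point or a joint stands for the part that bears it (a point fixed in the world has none). Each returns a list of dicts, best first, with "p" (0 to 1); they miss things now and then, are a little off and sometimes report something else, mostly with a low value. They report only what shows in the picture. A call takes as long as a camera call. They do not tell look-alikes from the thing itself.
- r.search_frame(camera, query): "bbox" ([left, top, right, bottom] in pixels, round what is visible of it).
- r.masks_of(camera, query): "region" (384x512 bool, what is visible of it) and "bbox" ([left, top, right, bottom] in pixels, round what is visible of it).
The state is a dict: "clock": time; "q": joint angles; "qd": joint speeds; "joint_torque": joint torques, N m; "tool_pos": TCP position; "eef_rot": TCP orientation; "contact_force": force on the tool from outside, world axes, zero at the start; "moment": the same for the moment, N m; "opening": opening from 0.0 (shut) to 1.0 (fully open); "finger_force": force on a finger pad.
Only numpy, scipy, OpenCV 4.12 (cv2) and the standard library are available. Lean on these libraries where they do the work, as an engineer would, in place of code of your own. Each camera call takes 0.05 s, during which the arm holds its last target. There are 200 camera calls.

## Working session

There is one attempt and no reset: what is moved stays moved. The work goes in short steps, Python scripts to look and compute and a shell command to move; the robot and the scene stay as the last step left them, time stands still between calls to the robot, and variables do not carry over. Pictures are saved under pics/ and viewed, at most 14 in all, crops included, and the job is handed in when it is done.

```bash
mkdir -p pics; ls; cat > h.py <<'E'
import numpy as np,cv2
from plant import r
def ray(c,u,v):
    i=r.camera_info(c);R=np.array(i["R"]);t=np.array(i["t"]);K=np.array(i["mtx"])
    return -R.T@t, R.T@np.linalg.solve(K,[u,v,1.])
def at(c,u,v,z):
    o,d=ray(c,u,v);return (o+d*(z-o[2])/d[2])
def proj(c,X):
    i=r.camera_info(c);p=np.array(i["mtx"])@(np.array(i["R"])@np.array(X)+np.array(i["t"]));return p[:2]/p[2]
E
python3 - <<'E'
from h import *
for c in("top","side"):
    im=r.snapshot(c);cv2.imwrite(f"pics/{c}0.png",cv2.resize(im[:,:,::-1],(800,600)))
    print(c,np.round(ray(c,256,192),3).tolist())
    for n in["bottle_round","bottle_square","bottle_cone","lens_case","tray","mat","coaster","alu_box","tweezers"]:
        print(n,[(np.round(d["bbox"]).tolist(),round(d["p"],2)) for d in r.search_frame(c,n)][:3])
s=r.get_state();print(s["clock"],s["tool_pos"],s["eef_rot"],r.grip_point_offset)
E
```

```text
pics
top [[0.405, 0.005, 0.926], [0.197, 0.009, -0.98]]
bottle_round [([272.0, 221.0, 290.0, 242.0], 0.61)]
bottle_square [([291.0, 225.0, 324.0, 252.0], 0.74)]
bottle_cone [([245.0, 212.0, 265.0, 234.0], 0.82), ([246.0, 142.0, 264.0, 168.0], 0.79), ([198.0, 212.0, 218.0, 230.0], 0.58)]
lens_case [([291.0, 210.0, 320.0, 222.0], 0.86)]
tray [([228.0, 181.0, 336.0, 275.0], 0.96)]
mat [([106.0, 168.0, 176.0, 256.0], 0.94), ([248.0, 198.0, 275.0, 220.0], 0.71), ([370.0, 208.0, 412.0, 254.0], 0.67)]
coaster [([369.0, 211.0, 410.0, 254.0], 0.73), ([246.0, 217.0, 263.0, 234.0], 0.2)]
alu_box [([250.0, 197.0, 278.0, 220.0], 0.71)]
tweezers [([271.0, 249.0, 311.0, 268.0], 0.43)]
side [[0.493, -0.64, 0.563], [0.124, 0.773, -0.623]]
bottle_round [([199.0, 179.0, 222.0, 220.0], 0.77)]
bottle_square [([194.0, 203.0, 221.0, 243.0], 0.89), ([232.0, 180.0, 246.0, 209.0], 0.44)]
bottle_cone [([280.0, 160.0, 297.0, 202.0], 0.71), ([209.0, 145.0, 222.0, 172.0], 0.56), ([204.0, 158.0, 226.0, 199.0], 0.53)]
lens_case [([176.0, 132.0, 252.0, 156.0], 0.73)]
tray [([166.0, 175.0, 258.0, 266.0], 0.75), ([226.0, 216.0, 245.0, 243.0], 0.5)]
mat [([177.0, 130.0, 252.0, 155.0], 0.78)]
coaster []
alu_box [([229.0, 181.0, 244.0, 210.0], 0.88), ([165.0, 174.0, 261.0, 266.0], 0.19)]
tweezers [([184.0, 215.0, 192.0, 226.0], 0.73)]
1.0 [ 0.15755472 -0.60484064  0.2387509 ] [9.91895646e-01 1.27055200e-01 4.15899843e-06 5.33647782e-05] 0.0187
```

View pics/top0.png

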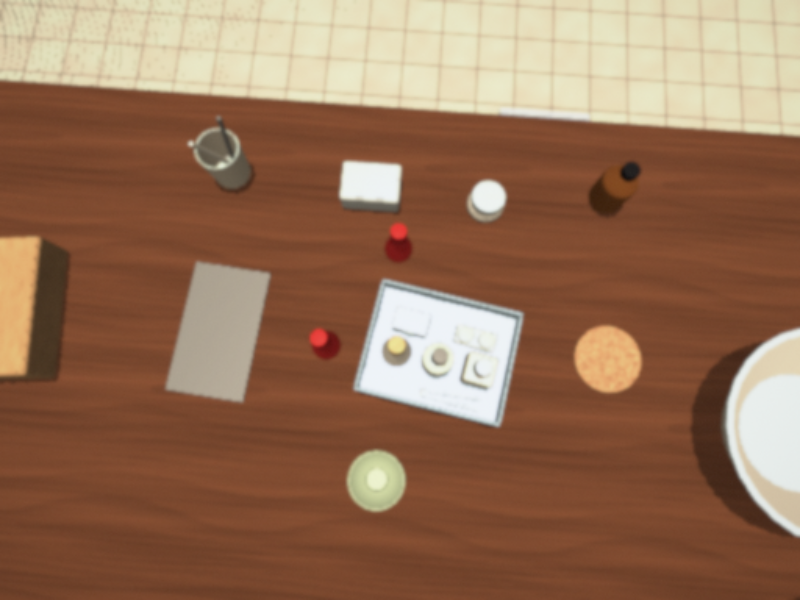

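View pics/side0.png

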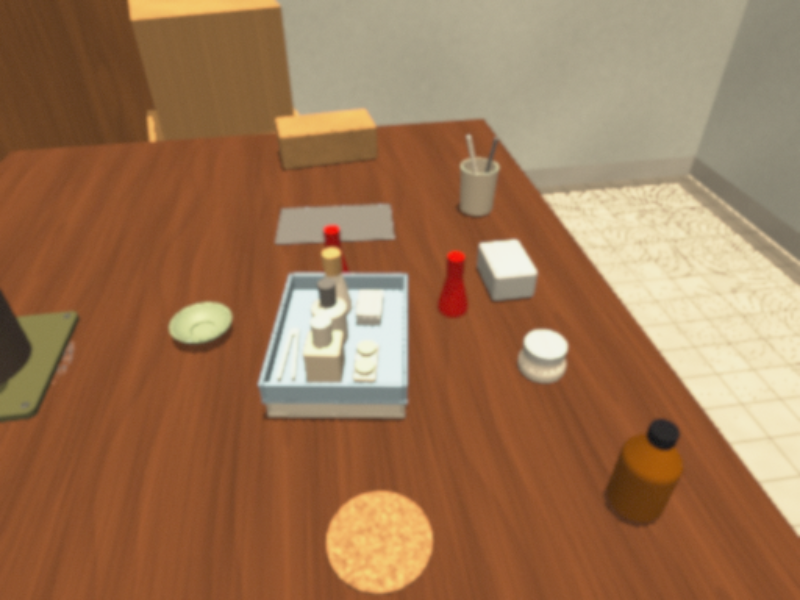

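The top view shows the tray around (438,353) of the 800x600 picture, with the cone, round and square bottles from left to right. The lens case is behind the square bottle at (475,337) and the box is behind the cone. The mat is on the left at (218,332) and the coaster on the right at (608,358). There are red look-alikes at (325,343) and (398,243).

```bash
python3 - <<'E'
from h import *
im=r.snapshot("top")
def rect(n,z):
    best=[d for d in r.masks_of("top",n)][0]
    m=best["region"].astype(np.uint8)
    c=max(cv2.findContours(m,cv2.RETR_EXTERNAL,cv2.CHAIN_APPROX_NONE)[0],key=cv2.contourArea)[:,0]
    P=np.array([at("top",u,v,z)[:2] for u,v in c])*1000
    (x,y),(w,h),a=cv2.minAreaRect(P.astype(np.float32)); print(n,np.round(best["bbox"]),round(best["p"],2),"c",round(x,1),round(y,1),"wh",round(w),round(h),"a",round(a,1),"mean",P.mean(0).round(1))
    return x,y,a
rect("tray",.062);rect("mat",.003);rect("coaster",.006);rect("lens_case",.046);rect("alu_box",.055)
# edges of mat by hand-corners, tray by hand corners (800 px)
k=.64
T=np.array([at("top",u*k,v*k,.062)[:2] for u,v in[(384,281),(522,313),(500,425),(355,390)]])*1000
M=np.array([at("top",u*k,v*k,.003)[:2] for u,v in[(195,262),(270,272),(243,402),(166,390)]])*1000
print(T.round(),T.mean(0).round(1));print(M.round(),M.mean(0).round(1))
for c,pts in {"top":dict(cone=(397,345,.133),rnd=(439,356,.129),sq=(482,368,.121),red=(320,337,.10)),"side":dict(cone=(331,254,.133),rnd=(327,286,.129),sq=(321,324,.121),coas=(380,540,.006),red=(332,231,.1))}.items():
    for n,(u,v,z) in pts.items():
        print(c,n,(at(c,u*k,v*k,z)*1000).round(1))
cr=im[165:285,215:345,::-1];cv2.imwrite("pics/t1.png",cv2.resize(cr,None,fx=5,fy=5,interpolation=2))
s=r.snapshot("side");cv2.imwrite("pics/s1.png",cv2.resize(s[150:275,155:275,::-1],None,fx=4.8,fy=4.8,interpolation=2))
E
```

```text
tray [105. 165. 175. 258.] 0.73 c 508.6 292.8 wh 122 206 a 85.1 mean [506.4 292.5]
mat [106. 165. 177. 256.] 0.58 c 515.4 313.2 wh 132 222 a 84.9 mean [515.1 311.8]
coaster [368. 210. 411. 254.] 0.78 c 516.8 -334.6 wh 110 109 a 66.6 mean [ 516.5 -334.1]
lens_case [293. 210. 318. 225.] 0.56 c 527.1 -110.4 wh 64 30 a 80.9 mean [ 528.4 -112.2]
alu_box [251. 197. 277. 221.] 0.58 c 546.9 -7.5 wh 58 41 a 77.1 mean [546.5  -7.1]
[[ 607.   41.]
 [ 572. -180.]
 [ 397. -152.]
 [ 433.   72.]] [502.2 -54.8]
[[630. 369.]
 [622. 239.]
 [402. 256.]
 [411. 384.]] [516.2 312.2]
top cone [498.2  12.2 133. ]
top rnd [487.5 -48.9 129. ]
top sq [ 475.7 -112.3  121. ]
top red [505.4 128.  100. ]
side cone [501.3   8.5 133. ]
side rnd [491.6 -58.  129. ]
side sq [ 480.  -121.7  121. ]
side coas [ 519.5 -337.4    6. ]
side red [507.6 122.6 100. ]
```

View pics/t1.png

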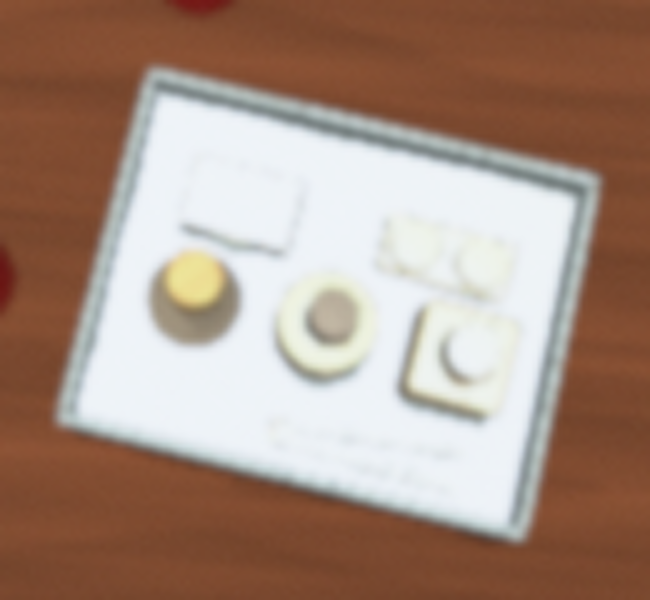

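View pics/s1.png

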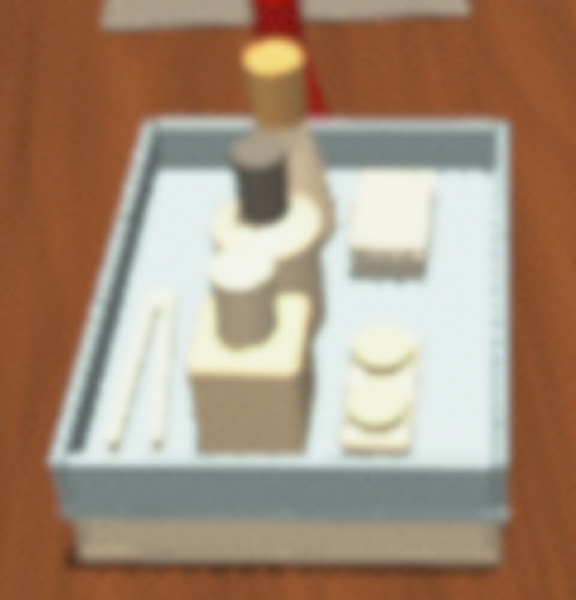

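The crops show the cap-top centres in the top view at (195,278), (335,315) and (472,350), and in the side view at (274,56), (259,152) and (243,264). The tray corners are clear in both.

```bash
python3 - <<'E'
from h import *
T=np.array([at("top",215+u/5,165+v/5,.062)[:2] for u,v in[(150,66),(603,176),(524,543),(58,423)]])*1000
S=np.array([at("side",155+u/4.8,150+v/4.8,.062)[:2] for u,v in[(146,118),(511,120),(511,468),(50,463)]])*1000
for Q in(T,S):
    print(Q.round(1).tolist(),Q.mean(0).round(1),[round(float(np.linalg.norm(Q[i]-Q[i-1])),1) for i in range(4)])
v=T[0]+T[1]-T[2]-T[3];w=T[0]+T[3]-T[1]-T[2]
print("yaw",np.degrees(np.arctan2(v[1],v[0])),np.degrees(np.arctan2(-w[0],w[1])))
for n,a,b,z in[("cone",(195,278),(274,56),.133),("rnd",(335,315),(259,152),.129),("sq",(472,350),(243,264),.121)]:
    p=at("top",215+a[0]/5,165+a[1]/5,z)[:2]*1000;q=at("side",155+b[0]/4.8,150+b[1]/4.8,z)[:2]*1000
    print(n,p.round(1),q.round(1))
# feet/bodies
print("rnd shoulder",(at("top",215+325/5,165+325/5,.093)*1000).round(1),"sq shoulder",(at("top",215+465/5,165+356/5,.087)*1000).round(1))
print("lens", (at("top",215+448/5,165+256/5,.043)*1000).round(1), "caps",[(at("top",215+u/5,165+v/5,.051)*1000).round(1) for u,v in((413,244),(484,262))],[(at("side",155+u/4.8,150+v/4.8,.051)*1000).round(1) for u,v in((384,347),(381,401))])
y=np.radians(-9);C=np.array([503,-55])
for f in(-66,0,66):print("model",C+[-15*np.cos(y)-f*np.sin(y),-15*np.sin(y)+f*np.cos(y)])
E
```

```text
[[611.2, 43.4], [572.5, -183.7], [393.4, -151.6], [432.7, 73.1]] [502.4 -54.7] [181.0, 230.4, 181.9, 228.2]
[[437.2, 74.7], [615.3, 43.3], [575.7, -184.0], [398.3, -152.7]] [506.6 -54.7] [230.7, 180.9, 230.7, 180.1]
yaw -9.806245785478467 -9.777773324849257
cone [498.7  12.4] [502.   11.9]
rnd [487.3 -51.3] [491.2 -53.3]
sq [ 477.1 -114.3] [ 480.7 -115. ]
rnd shoulder [486.  -49.5  93. ] sq shoulder [ 477.1 -116.2   87. ]
lens [ 529.8 -111.9   43. ] caps [array([533.3, -93.2,  51. ]), array([ 527. , -128.7,   51. ])] [array([535.8, -96.6,  51. ]), array([ 530.8, -128.7,   51. ])]
model [ 477.8600002 -117.8409135]
model [488.18467489 -52.65348302]
model [498.50934958  12.53394745]
```

```bash
R='x'; 
python3 -m jog '[{"dx":0.066,"dy":0.11,"dz":0.04,"wz":0.029,"hand":0},{"dx":0.066,"dy":0.11,"dz":0.04,"wz":0.029,"hand":0},{"dx":0.066,"dy":0.11,"dz":0.04,"wz":0.029,"hand":0},{"dx":0.066,"dy":0.11,"dz":0.04,"wz":0.029,"hand":0},{"dx":0.066,"dy":0.11,"wz":0.029,"hand":0}]' 20
python3 -m jog '[{"dx":0.066,"dy":0.11,"wz":0.029,"hand":0},{"dx":0.066,"dy":0.11,"wz":0.029,"hand":0},{"dx":0.066,"dy":0.11,"wz":0.029,"hand":0},{"dx":0.066,"dy":0.11,"wz":0.029,"hand":0},{"dx":0.066,"dy":0.11,"wz":0.029,"hand":0}]'
python3 -m jog '[{"dx":0.066,"dy":0.11,"wz":0.029,"hand":0},{"dx":0.066,"dy":0.11,"wz":0.029,"hand":0},{"dx":0.066,"dy":0.11,"wz":0.029,"hand":0},{"dx":0.066,"dy":0.11,"wz":0.029,"hand":0},{"dx":0.066,"dy":0.11,"wz":0.029,"hand":0}]'
python3 -m jog '[{"dx":0.066,"dy":0.11,"wz":0.029,"hand":0},{"dx":0.066,"dy":0.11,"wz":0.029,"hand":0},{"dx":0.066,"dy":0.11,"wz":0.029,"hand":0},{"dx":0.066,"dy":0.11,"wz":0.029,"hand":0},{"dx":0.066,"dy":0.11,"wz":0.029,"hand":0}]'
cat >> h.py <<'E'
def go(x,y,z=None,yaw=170.2):
    s=r.get_state();p=np.array(s["tool_pos"])*1000;from scipy.spatial.transform import Rotation as Ro
    M=Ro.from_quat(s["eef_rot"]).as_matrix();a=np.degrees(np.arctan2(M[1,1],M[0,1]));e=(yaw-a+90)%180-90
    d=np.array([x,y,p[2] if z is None else z])-p
    print("t",round(s["clock"],2),"p",p.round(1),"tilt",M[:,2].round(3),"d/250",(d/250).round(3),"wz",round(np.radians(e)/2,3),"open",round(s["opening"],3),"ff",s["finger_force"],"q7",round(s["q"][6],2))
E
python3 -c "
from h import *
go(489.7,-52.1,96)"
```

```text
t 1.35 p [ 157.6 -604.8  238.7] tilt [ 0. -0. -1.] d/250 [ 1.328  2.211 -0.571] wz 0.572 open 0.999 ff 0.0 q7 -0.22invalid input
invalid input
invalid input
invalid input
```

```bash
python3 -m jog '[{"wx":0,"wy":0,"wz":0.029,"dx":0.066,"dy":0.11,"dz":0.04,"hand":0},{"wx":0,"wy":0,"wz":0.029,"dx":0.066,"dy":0.11,"dz":0.04,"hand":0},{"wx":0,"wy":0,"wz":0.029,"dx":0.066,"dy":0.11,"dz":0.04,"hand":0},{"wx":0,"wy":0,"wz":0.029,"dx":0.066,"dy":0.11,"dz":0.04,"hand":0},{"wx":0,"wy":0,"wz":0.029,"dx":0.066,"dy":0.11,"dz":0,"hand":0}]' 20
python3 -m jog '[{"wx":0,"wy":0,"wz":0.029,"dx":0.066,"dy":0.11,"dz":0,"hand":0},{"wx":0,"wy":0,"wz":0.029,"dx":0.066,"dy":0.11,"dz":0,"hand":0},{"wx":0,"wy":0,"wz":0.029,"dx":0.066,"dy":0.11,"dz":0,"hand":0},{"wx":0,"wy":0,"wz":0.029,"dx":0.066,"dy":0.11,"dz":0,"hand":0},{"wx":0,"wy":0,"wz":0.029,"dx":0.066,"dy":0.11,"dz":0,"hand":0}]'
python3 -m jog '[{"wx":0,"wy":0,"wz":0.029,"dx":0.066,"dy":0.11,"dz":0,"hand":0},{"wx":0,"wy":0,"wz":0.029,"dx":0.066,"dy":0.11,"dz":0,"hand":0},{"wx":0,"wy":0,"wz":0.029,"dx":0.066,"dy":0.11,"dz":0,"hand":0},{"wx":0,"wy":0,"wz":0.029,"dx":0.066,"dy":0.11,"dz":0,"hand":0},{"wx":0,"wy":0,"wz":0.029,"dx":0.066,"dy":0.11,"dz":0,"hand":0}]'
python3 -m jog '[{"wx":0,"wy":0,"wz":0.029,"dx":0.066,"dy":0.11,"dz":0,"hand":0},{"wx":0,"wy":0,"wz":0.029,"dx":0.066,"dy":0.11,"dz":0,"hand":0},{"wx":0,"wy":0,"wz":0.029,"dx":0.066,"dy":0.11,"dz":0,"hand":0},{"wx":0,"wy":0,"wz":0.029,"dx":0.066,"dy":0.11,"dz":0,"hand":0},{"wx":0,"wy":0,"wz":0.029,"dx":0.066,"dy":0.11,"dz":0,"hand":0}]'
python3 -c "
from h import *
go(489.7,-52.1,96)"
```

```text
clock: 1.77
tool_pos: [0.2413, -0.467, 0.2806]
eef_rot: [0.963, 0.27, 0.001, 0.002]
contact_force: [0.4, 0.1, -0.0]
opening: 1.0
finger_force: 0.0
clock: 2.18
tool_pos: [0.3232, -0.3286, 0.279]
eef_rot: [0.914, 0.407, 0.0, 0.0]
contact_force: [0.9, -0.6, 0.2]
opening: 1.0
finger_force: 0.0
clock: 2.6
tool_pos: [0.4057, -0.191, 0.279]
eef_rot: [0.845, 0.534, 0.0, 0.0]
contact_force: [0.8, -0.4, 1.0]
opening: 1.003
finger_force: 0.0
clock: 3.02
tool_pos: [0.4883, -0.0535, 0.2789]
eef_rot: [0.759, 0.651, 0.0, 0.0]
contact_force: [1.2, -0.2, 0.6]
opening: 1.0
finger_force: 0.0
t 3.02 p [488.3 -53.5 278.9] tilt [ 0.001 -0.    -1.   ] d/250 [ 0.006  0.005 -0.732] wz -0.009 open 1.0 ff 0.0 q7 -0.5
```

```bash
python3 -m jog '[{"wx":0,"wy":0,"wz":-0.009,"dx":0.006,"dy":0.005,"dz":-0.16,"hand":0},{"wx":0,"wy":0,"wz":0,"dx":0,"dy":0,"dz":-0.16,"hand":0},{"wx":0,"wy":0,"wz":0,"dx":0,"dy":0,"dz":-0.16,"hand":0},{"wx":0,"wy":0,"wz":0,"dx":0,"dy":0,"dz":-0.14,"hand":0},{"wx":0,"wy":0,"wz":0,"dx":0,"dy":0,"dz":-0.11,"hand":0}]' 20
python3 -m jog '[{"wx":0,"wy":0,"wz":0,"dx":0,"dy":0,"dz":0,"hand":1},{"wx":0,"wy":0,"wz":0,"dx":0,"dy":0,"dz":0,"hand":1},{"wx":0,"wy":0,"wz":0,"dx":0,"dy":0,"dz":0,"hand":1},{"wx":0,"wy":0,"wz":0,"dx":0,"dy":0,"dz":0,"hand":1},{"wx":0,"wy":0,"wz":0,"dx":0,"dy":0,"dz":0,"hand":1}]'
python3 -m jog '[{"wx":0,"wy":0,"wz":0,"dx":0,"dy":0,"dz":0,"hand":1},{"wx":0,"wy":0,"wz":0,"dx":0,"dy":0,"dz":0,"hand":1},{"wx":0,"wy":0,"wz":0,"dx":0,"dy":0,"dz":0,"hand":1},{"wx":0,"wy":0,"wz":0,"dx":0,"dy":0,"dz":0,"hand":1},{"wx":0,"wy":0,"wz":0,"dx":0,"dy":0,"dz":0,"hand":1}]'
python3 -c "
from h import *
go(489.7,-52.1,96)"
```

```text
clock: 3.43
tool_pos: [0.4883, -0.0535, 0.0939]
eef_rot: [0.766, 0.643, -0.001, -0.001]
contact_force: [0.5, -0.1, 0.9]
opening: 1.0
finger_force: 0.0
clock: 3.85
tool_pos: [0.4903, -0.0538, 0.098]
eef_rot: [0.766, 0.643, 0.001, 0.001]
contact_force: [-0.1, -0.0, 0.6]
opening: 0.648
finger_force: 0.0
clock: 4.27
tool_pos: [0.489, -0.0536, 0.0963]
eef_rot: [0.766, 0.643, -0.0, 0.0]
contact_force: [-0.2, -0.5, -1.5]
opening: 0.27
finger_force: 10.9
t 4.27 p [489.  -53.6  96.3] tilt [-0. -0. -1.] d/250 [ 0.003  0.006 -0.001] wz 0.001 open 0.27 ff 10.88605956912943 q7 -0.76
```

```bash
python3 -m jog '[{"wx":0,"wy":0,"wz":0,"dx":0,"dy":0,"dz":0,"hand":1},{"wx":0,"wy":0,"wz":0,"dx":0,"dy":0,"dz":0.08,"hand":1},{"wx":0,"wy":0,"wz":0,"dx":0,"dy":0,"dz":0.16,"hand":1},{"wx":0,"wy":0,"wz":0,"dx":0,"dy":0,"dz":0.16,"hand":1},{"wx":0,"wy":0,"wz":0,"dx":0,"dy":0,"dz":0.12,"hand":1}]' 20
python3 -m jog '[{"wx":0,"wy":0,"wz":0,"dx":0.015,"dy":0.05,"dz":0,"hand":1},{"wx":0,"wy":0,"wz":0,"dx":0.03,"dy":0.1,"dz":0,"hand":1},{"wx":0,"wy":0,"wz":0,"dx":0.04,"dy":0.13,"dz":0,"hand":1},{"wx":0,"wy":0,"wz":0,"dx":0.04,"dy":0.14,"dz":0,"hand":1},{"wx":0,"wy":0,"wz":0,"dx":0.04,"dy":0.14,"dz":0,"hand":1}]'
python3 -m jog '[{"wx":0,"wy":0,"wz":0,"dx":0.04,"dy":0.14,"dz":0,"hand":1},{"wx":0,"wy":0,"wz":0,"dx":0.04,"dy":0.14,"dz":0,"hand":1},{"wx":0,"wy":0,"wz":0,"dx":0.04,"dy":0.14,"dz":0,"hand":1},{"wx":0,"wy":0,"wz":0,"dx":0.04,"dy":0.14,"dz":0,"hand":1},{"wx":0,"wy":0,"wz":0,"dx":0.03,"dy":0.12,"dz":0,"hand":1}]'
python3 -m jog '[{"wx":0,"wy":0,"wz":0,"dx":0.03,"dy":0.11,"dz":0,"hand":1},{"wx":0,"wy":0,"wz":0,"dx":0.02,"dy":0.08,"dz":0,"hand":1},{"wx":0,"wy":0,"wz":0,"dx":0,"dy":0,"dz":0,"hand":1},{"wx":0,"wy":0,"wz":0,"dx":0,"dy":0,"dz":0,"hand":1}]'
python3 - <<'E'
from h import *
go(590.6,306.5,67.5)
cv2.imwrite("pics/s2.png",cv2.resize(r.snapshot("side")[40:230,130:300,::-1],None,fx=3,fy=3))
E
```

```text
clock: 4.68
tool_pos: [0.4891, -0.0533, 0.2285]
eef_rot: [0.766, 0.643, 0.001, 0.0]
contact_force: [1.0, 0.1, -1.5]
opening: 0.268
finger_force: 19.9
clock: 5.1
tool_pos: [0.5303, 0.0873, 0.2261]
eef_rot: [0.766, 0.643, -0.0, 0.0]
contact_force: [0.4, -0.6, -0.9]
opening: 0.264
finger_force: 19.9
clock: 5.52
tool_pos: [0.5777, 0.2591, 0.2258]
eef_rot: [0.765, 0.644, 0.0, -0.0]
contact_force: [0.4, -0.5, -1.2]
opening: 0.262
finger_force: 19.9
clock: 5.85
tool_pos: [0.5894, 0.3051, 0.2254]
eef_rot: [0.765, 0.644, -0.001, -0.0]
contact_force: [-0.1, 0.2, -1.5]
opening: 0.267
finger_force: 19.9
t 5.85 p [589.4 305.1 225.4] tilt [-0.001 -0.    -1.   ] d/250 [ 0.005  0.006 -0.632] wz 0.0 open 0.267 ff 19.90958048729226 q7 -1.03
```

View pics/s2.png

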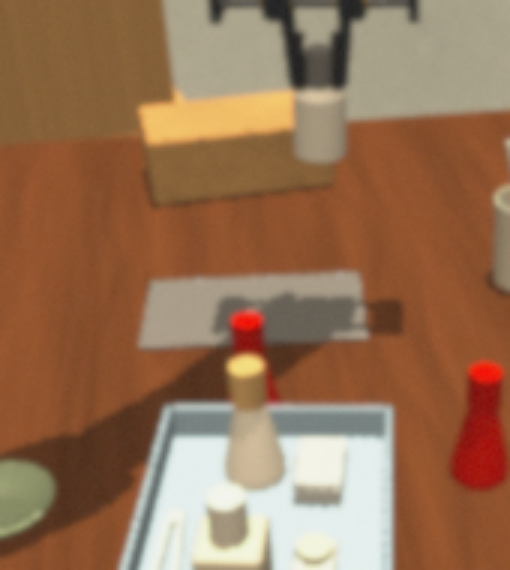

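The picture shows the round bottle held upright at (320,125), above the far part of the mat.

```bash
python3 -m jog '[{"wx":0,"wy":0,"wz":0,"dx":0.005,"dy":0.006,"dz":-0.12,"hand":1},{"wx":0,"wy":0,"wz":0,"dx":0,"dy":0,"dz":-0.16,"hand":1},{"wx":0,"wy":0,"wz":0,"dx":0,"dy":0,"dz":-0.16,"hand":1},{"wx":0,"wy":0,"wz":0,"dx":0,"dy":0,"dz":-0.1,"hand":1},{"wx":0,"wy":0,"wz":0,"dx":0,"dy":0,"dz":-0.05,"hand":1}]'
python3 -m jog '[{"wx":0,"wy":0,"wz":0,"dx":0,"dy":0,"dz":-0.03,"hand":1},{"wx":0,"wy":0,"wz":0,"dx":0,"dy":0,"dz":-0.015,"hand":1},{"wx":0,"wy":0,"wz":0,"dx":0,"dy":0,"dz":0,"hand":1},{"wx":0,"wy":0,"wz":0,"dx":0,"dy":0,"dz":0,"hand":1}]'
python3 -m jog '[{"wx":0,"wy":0,"wz":0,"dx":0,"dy":0,"dz":0,"hand":0.5},{"wx":0,"wy":0,"wz":0,"dx":0,"dy":0,"dz":0,"hand":0.5},{"wx":0,"wy":0,"wz":0,"dx":0,"dy":0,"dz":0,"hand":0.5},{"wx":0,"wy":0,"wz":0,"dx":0,"dy":0,"dz":0,"hand":0.5},{"wx":0,"wy":0,"wz":0,"dx":0,"dy":0,"dz":0.04,"hand":0.5}]'
python3 -m jog '[{"wx":0,"wy":0,"wz":0,"dx":0,"dy":0,"dz":0.1,"hand":0.5},{"wx":0,"wy":0,"wz":0,"dx":0,"dy":0,"dz":0.16,"hand":0.5},{"wx":0,"wy":0,"wz":0,"dx":0,"dy":0,"dz":0.16,"hand":0.5},{"wx":0,"wy":0,"wz":0,"dx":-0.02,"dy":-0.08,"dz":0.13,"hand":0.2},{"wx":0,"wy":0,"wz":0,"dx":-0.04,"dy":-0.14,"dz":0,"hand":0.2}]'
python3 - <<'E'
from h import *
go(500.9,12.9,220)
E
```

```text
clock: 6.32
tool_pos: [0.5896, 0.3012, 0.0747]
eef_rot: [0.766, 0.642, -0.004, 0.0]
contact_force: [-0.1, -0.1, -0.2]
opening: 0.266
finger_force: 19.9
clock: 6.65
tool_pos: [0.5927, 0.3059, 0.0692]
eef_rot: [0.766, 0.643, 0.001, 0.0]
contact_force: [0.2, 0.2, -0.9]
opening: 0.266
finger_force: 19.9
clock: 7.07
tool_pos: [0.5905, 0.3046, 0.0764]
eef_rot: [0.766, 0.643, -0.002, -0.0]
contact_force: [0.3, -0.3, 0.3]
opening: 0.501
finger_force: 0.0
clock: 7.48
tool_pos: [0.5798, 0.2581, 0.2235]
eef_rot: [0.764, 0.645, 0.009, -0.001]
contact_force: [0.8, -0.0, 0.9]
opening: 0.625
finger_force: 0.0
t 7.48 p [579.8 258.1 223.5] tilt [ 0.013  0.013 -1.   ] d/250 [-0.316 -0.981 -0.014] wz -0.001 open 0.625 ff 0.0 q7 -1.0
```

```bash
python3 -m jog '[{"wx":0,"wy":0,"wz":0,"dx":-0.045,"dy":-0.14,"dz":0,"hand":0},{"wx":0,"wy":0,"wz":0,"dx":-0.045,"dy":-0.14,"dz":0,"hand":0},{"wx":0,"wy":0,"wz":0,"dx":-0.045,"dy":-0.14,"dz":0,"hand":0},{"wx":0,"wy":0,"wz":0,"dx":-0.045,"dy":-0.14,"dz":0,"hand":0},{"wx":0,"wy":0,"wz":0,"dx":-0.045,"dy":-0.14,"dz":0,"hand":0}]'
python3 -m jog '[{"wx":0,"wy":0,"wz":0,"dx":-0.045,"dy":-0.14,"dz":0,"hand":0},{"wx":0,"wy":0,"wz":0,"dx":-0.03,"dy":-0.1,"dz":0,"hand":0},{"wx":0,"wy":0,"wz":0,"dx":-0.015,"dy":-0.05,"dz":0,"hand":0},{"wx":0,"wy":0,"wz":0,"dx":0,"dy":0,"dz":0,"hand":0},{"wx":0,"wy":0,"wz":0,"dx":0,"dy":0,"dz":0,"hand":0}]'
python3 - <<'E'
from h import *
go(500.9,12.9,100.3)
cv2.imwrite("pics/s3.png",cv2.resize(r.snapshot("side")[80:230,160:280,::-1],None,fx=4,fy=4))
E
```

```text
clock: 7.9
tool_pos: [0.5197, 0.0739, 0.216]
eef_rot: [0.766, 0.643, 0.0, 0.0]
contact_force: [0.7, -0.0, 0.1]
opening: 0.993
finger_force: 0.0
clock: 8.32
tool_pos: [0.4982, 0.0029, 0.2157]
eef_rot: [0.766, 0.643, 0.001, 0.0]
contact_force: [-0.0, 0.2, -0.2]
opening: 1.001
finger_force: 0.0
t 8.32 p [498.2   2.9 215.7] tilt [ 0.002  0.    -1.   ] d/250 [ 0.011  0.04  -0.462] wz 0.002 open 1.001 ff 0.0 q7 -0.72
```

View pics/s3.png

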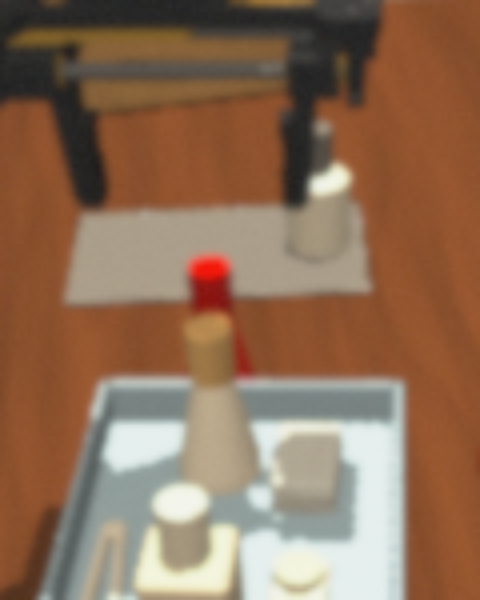

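The round bottle stands upright on the far end of the mat at (320,215). The cone is next, with the open fingers above it.

```bash
python3 -m jog '[{"wx":0,"wy":0,"wz":0,"dx":0.011,"dy":0.04,"dz":-0.1,"hand":0},{"wx":0,"wy":0,"wz":0,"dx":0,"dy":0,"dz":-0.15,"hand":0},{"wx":0,"wy":0,"wz":0,"dx":0,"dy":0,"dz":-0.13,"hand":0},{"wx":0,"wy":0,"wz":0,"dx":0,"dy":0,"dz":-0.08,"hand":0},{"wx":0,"wy":0,"wz":0,"dx":0,"dy":0,"dz":0,"hand":0}]'
python3 -m jog '[{"wx":0,"wy":0,"wz":0,"dx":0,"dy":0,"dz":0,"hand":1},{"wx":0,"wy":0,"wz":0,"dx":0,"dy":0,"dz":0,"hand":1},{"wx":0,"wy":0,"wz":0,"dx":0,"dy":0,"dz":0,"hand":1},{"wx":0,"wy":0,"wz":0,"dx":0,"dy":0,"dz":0,"hand":1},{"wx":0,"wy":0,"wz":0,"dx":0,"dy":0,"dz":0,"hand":1}]'
python3 -m jog '[{"wx":0,"wy":0,"wz":0,"dx":0,"dy":0,"dz":0,"hand":1},{"wx":0,"wy":0,"wz":0,"dx":0,"dy":0,"dz":0,"hand":1},{"wx":0,"wy":0,"wz":0,"dx":0,"dy":0,"dz":0,"hand":1},{"wx":0,"wy":0,"wz":0,"dx":0,"dy":0,"dz":0,"hand":1},{"wx":0,"wy":0,"wz":0,"dx":0,"dy":0,"dz":0,"hand":1}]'
python3 -m jog '[{"wx":0,"wy":0,"wz":0,"dx":0,"dy":0,"dz":0,"hand":1},{"wx":0,"wy":0,"wz":0,"dx":0,"dy":0,"dz":0,"hand":1}]'
python3 -m jog '[{"wx":0,"wy":0,"wz":0,"dx":0,"dy":0,"dz":0.08,"hand":1},{"wx":0,"wy":0,"wz":0,"dx":0,"dy":0,"dz":0.16,"hand":1},{"wx":0,"wy":0,"wz":0,"dx":0,"dy":0,"dz":0.16,"hand":1},{"wx":0,"wy":0,"wz":0,"dx":0,"dy":0,"dz":0.12,"hand":1},{"wx":0,"wy":0,"wz":0,"dx":0,"dy":0,"dz":0,"hand":1}]'
python3 -c "
from h import *
go(515.8,312.5,69.5)"
```

```text
clock: 8.78
tool_pos: [0.4989, 0.0152, 0.0968]
eef_rot: [0.765, 0.645, -0.002, -0.002]
contact_force: [-0.3, 0.3, -0.8]
opening: 1.0
finger_force: 0.0
clock: 9.2
tool_pos: [0.5013, 0.0129, 0.1011]
eef_rot: [0.766, 0.643, 0.001, 0.001]
contact_force: [0.6, 0.4, -0.6]
opening: 0.644
finger_force: 0.0
clock: 9.62
tool_pos: [0.5004, 0.0129, 0.0999]
eef_rot: [0.766, 0.643, -0.0, -0.0]
contact_force: [-0.5, -0.5, 0.4]
opening: 0.299
finger_force: 20.0
clock: 9.78
tool_pos: [0.5004, 0.0129, 0.0999]
eef_rot: [0.766, 0.643, -0.0, -0.0]
contact_force: [0.2, 0.2, -0.2]
opening: 0.301
finger_force: 19.9
clock: 10.2
tool_pos: [0.5038, 0.0139, 0.2352]
eef_rot: [0.766, 0.643, 0.005, 0.003]
contact_force: [-0.1, 0.4, -1.8]
opening: 0.299
finger_force: 20.0
t 10.2 p [503.8  13.9 235.2] tilt [ 0.01   0.002 -1.   ] d/250 [ 0.048  1.195 -0.663] wz 0.002 open 0.299 ff 19.959910979960114 q7 -0.73
```

```bash
python3 -m jog '[{"wx":0,"wy":0,"wz":0,"dx":0,"dy":0.05,"dz":0,"hand":1},{"wx":0,"wy":0,"wz":0,"dx":0.006,"dy":0.1,"dz":0,"hand":1},{"wx":0,"wy":0,"wz":0,"dx":0.008,"dy":0.14,"dz":0,"hand":1},{"wx":0,"wy":0,"wz":0,"dx":0.008,"dy":0.14,"dz":0,"hand":1},{"wx":0,"wy":0,"wz":0,"dx":0.008,"dy":0.14,"dz":0,"hand":1}]'
python3 -m jog '[{"wx":0,"wy":0,"wz":0,"dx":0.008,"dy":0.14,"dz":0,"hand":1},{"wx":0,"wy":0,"wz":0,"dx":0.008,"dy":0.14,"dz":0,"hand":1},{"wx":0,"wy":0,"wz":0,"dx":0.008,"dy":0.14,"dz":0,"hand":1},{"wx":0,"wy":0,"wz":0,"dx":0.008,"dy":0.13,"dz":0,"hand":1},{"wx":0,"wy":0,"wz":0,"dx":0,"dy":0.08,"dz":0,"hand":1}]'
python3 -m jog '[{"wx":0,"wy":0,"wz":0,"dx":0,"dy":0,"dz":0,"hand":1},{"wx":0,"wy":0,"wz":0,"dx":0,"dy":0,"dz":0,"hand":1},{"wx":0,"wy":0,"wz":0,"dx":0,"dy":0,"dz":0,"hand":1}]'
python3 -c "
from h import *
go(515.8,312.5,69.5)"
```

```text
clock: 10.62
tool_pos: [0.5075, 0.1562, 0.2289]
eef_rot: [0.766, 0.643, -0.001, -0.0]
contact_force: [1.3, -0.1, -0.9]
opening: 0.3
finger_force: 20.0
clock: 11.03
tool_pos: [0.5149, 0.3172, 0.2288]
eef_rot: [0.765, 0.644, 0.0, -0.001]
contact_force: [-0.1, 0.5, -0.9]
opening: 0.3
finger_force: 20.0
clock: 11.28
tool_pos: [0.5158, 0.3112, 0.2287]
eef_rot: [0.766, 0.643, -0.001, 0.001]
contact_force: [-0.4, 0.3, -1.2]
opening: 0.297
finger_force: 20.0
t 11.28 p [515.8 311.2 228.7] tilt [-0.001 -0.003 -1.   ] d/250 [-0.     0.005 -0.637] wz 0.002 open 0.297 ff 19.964688043110073 q7 -1.15
```

```bash
python3 -m jog '[{"wx":0,"wy":0,"wz":0,"dx":0,"dy":0,"dz":-0.12,"hand":1},{"wx":0,"wy":0,"wz":0,"dx":0,"dy":0,"dz":-0.16,"hand":1},{"wx":0,"wy":0,"wz":0,"dx":0,"dy":0,"dz":-0.16,"hand":1},{"wx":0,"wy":0,"wz":0,"dx":0,"dy":0,"dz":-0.1,"hand":1},{"wx":0,"wy":0,"wz":0,"dx":0,"dy":0,"dz":-0.05,"hand":1}]'
python3 -m jog '[{"wx":0,"wy":0,"wz":0,"dx":0,"dy":0,"dz":-0.03,"hand":1},{"wx":0,"wy":0,"wz":0,"dx":0,"dy":0,"dz":-0.016,"hand":1},{"wx":0,"wy":0,"wz":0,"dx":0,"dy":0,"dz":0,"hand":1},{"wx":0,"wy":0,"wz":0,"dx":0,"dy":0,"dz":0,"hand":1},{"wx":0,"wy":0,"wz":0,"dx":0,"dy":0,"dz":0,"hand":1}]'
python3 -m jog '[{"wx":0,"wy":0,"wz":0,"dx":0,"dy":0,"dz":0,"hand":0.5},{"wx":0,"wy":0,"wz":0,"dx":0,"dy":0,"dz":0,"hand":0.5},{"wx":0,"wy":0,"wz":0,"dx":0,"dy":0,"dz":0,"hand":0.5},{"wx":0,"wy":0,"wz":0,"dx":0,"dy":0,"dz":0,"hand":0.5},{"wx":0,"wy":0,"wz":0,"dx":0,"dy":0,"dz":0.04,"hand":0.5}]'
python3 -m jog '[{"wx":0,"wy":0,"wz":0,"dx":0,"dy":0,"dz":0.1,"hand":0.5},{"wx":0,"wy":0,"wz":0,"dx":0,"dy":0,"dz":0.16,"hand":0.5},{"wx":0,"wy":0,"wz":0,"dx":0,"dy":0,"dz":0.16,"hand":0.5},{"wx":0,"wy":0,"wz":0,"dx":0,"dy":-0.08,"dz":0.13,"hand":0.2},{"wx":0,"wy":0,"wz":0,"dx":0,"dy":-0.12,"dz":0,"hand":0}]'
python3 -m jog '[{"wx":0,"wy":0,"wz":0,"dx":-0.014,"dy":-0.15,"dz":0,"hand":0},{"wx":0,"wy":0,"wz":0,"dx":-0.014,"dy":-0.15,"dz":0,"hand":0},{"wx":0,"wy":0,"wz":0,"dx":-0.014,"dy":-0.15,"dz":0,"hand":0},{"wx":0,"wy":0,"wz":0,"dx":-0.014,"dy":-0.15,"dz":0,"hand":0},{"wx":0,"wy":0,"wz":0,"dx":-0.014,"dy":-0.15,"dz":0,"hand":0}]'
python3 -m jog '[{"wx":0,"wy":0,"wz":0,"dx":-0.014,"dy":-0.15,"dz":0,"hand":0},{"wx":0,"wy":0,"wz":0,"dx":-0.014,"dy":-0.15,"dz":0,"hand":0},{"wx":0,"wy":0,"wz":0,"dx":-0.014,"dy":-0.15,"dz":0,"hand":0},{"wx":0,"wy":0,"wz":0,"dx":-0.014,"dy":-0.15,"dz":0,"hand":0},{"wx":0,"wy":0,"wz":0,"dx":-0.014,"dy":-0.13,"dz":0,"hand":0}]'
python3 -m jog '[{"wx":0,"wy":0,"wz":0,"dx":0,"dy":-0.03,"dz":0,"hand":0},{"wx":0,"wy":0,"wz":0,"dx":0,"dy":0,"dz":0,"hand":0},{"wx":0,"wy":0,"wz":0,"dx":0,"dy":0,"dz":0,"hand":0}]'
python3 -c "
from h import *
go(478.5,-117.1,88.3)"
```

```text
clock: 11.7
tool_pos: [0.5146, 0.3088, 0.0786]
eef_rot: [0.767, 0.642, -0.004, 0.001]
contact_force: [0.1, -1.2, -1.4]
opening: 0.297
finger_force: 20.0
clock: 12.12
tool_pos: [0.517, 0.3136, 0.0726]
eef_rot: [0.766, 0.643, 0.002, 0.0]
contact_force: [-0.1, -0.3, -1.5]
opening: 0.303
finger_force: 20.0
clock: 12.53
tool_pos: [0.5151, 0.3121, 0.08]
eef_rot: [0.766, 0.643, -0.001, 0.0]
contact_force: [0.0, 0.2, -0.5]
opening: 0.496
finger_force: 0.0
clock: 12.95
tool_pos: [0.5184, 0.2694, 0.2263]
eef_rot: [0.764, 0.645, 0.008, -0.001]
contact_force: [0.6, 0.3, 0.9]
opening: 0.628
finger_force: 0.0
clock: 13.37
tool_pos: [0.4982, 0.0737, 0.2194]
eef_rot: [0.766, 0.643, 0.0, 0.0]
contact_force: [1.1, -1.1, 0.4]
opening: 0.994
finger_force: 0.0
clock: 13.78
tool_pos: [0.4805, -0.1099, 0.2192]
eef_rot: [0.766, 0.642, -0.0, 0.001]
contact_force: [-0.2, -0.6, -0.4]
opening: 1.0
finger_force: 0.0
clock: 14.03
tool_pos: [0.4814, -0.1138, 0.2191]
eef_rot: [0.766, 0.643, 0.001, 0.0]
contact_force: [0.3, 0.5, 0.4]
opening: 0.998
finger_force: 0.0
t 14.03 p [ 481.4 -113.8  219.1] tilt [ 0.001  0.001 -1.   ] d/250 [-0.012 -0.013 -0.523] wz 0.002 open 0.998 ff 0.0 q7 -0.51
```

```bash
python3 -m jog '[{"wx":0,"wy":0,"wz":0,"dx":-0.012,"dy":-0.013,"dz":-0.12,"hand":0},{"wx":0,"wy":0,"wz":0,"dx":0,"dy":0,"dz":-0.16,"hand":0},{"wx":0,"wy":0,"wz":0,"dx":0,"dy":0,"dz":-0.14,"hand":0},{"wx":0,"wy":0,"wz":0,"dx":0,"dy":0,"dz":-0.1,"hand":0},{"wx":0,"wy":0,"wz":0,"dx":0,"dy":0,"dz":0,"hand":0}]'
python3 -m jog '[{"wx":0,"wy":0,"wz":0,"dx":0,"dy":0,"dz":0,"hand":1},{"wx":0,"wy":0,"wz":0,"dx":0,"dy":0,"dz":0,"hand":1},{"wx":0,"wy":0,"wz":0,"dx":0,"dy":0,"dz":0,"hand":1},{"wx":0,"wy":0,"wz":0,"dx":0,"dy":0,"dz":0,"hand":1},{"wx":0,"wy":0,"wz":0,"dx":0,"dy":0,"dz":0,"hand":1}]'
python3 -m jog '[{"wx":0,"wy":0,"wz":0,"dx":0,"dy":0,"dz":0,"hand":1},{"wx":0,"wy":0,"wz":0,"dx":0,"dy":0,"dz":0,"hand":1},{"wx":0,"wy":0,"wz":0,"dx":0,"dy":0,"dz":0,"hand":1},{"wx":0,"wy":0,"wz":0,"dx":0,"dy":0,"dz":0,"hand":1},{"wx":0,"wy":0,"wz":0,"dx":0,"dy":0,"dz":0,"hand":1}]'
python3 -m jog '[{"wx":0,"wy":0,"wz":0,"dx":0,"dy":0,"dz":0,"hand":1},{"wx":0,"wy":0,"wz":0,"dx":0,"dy":0,"dz":0,"hand":1}]'
python3 -m jog '[{"wx":0,"wy":0,"wz":0,"dx":0,"dy":0,"dz":0.08,"hand":1},{"wx":0,"wy":0,"wz":0,"dx":0,"dy":0,"dz":0.16,"hand":1},{"wx":0,"wy":0,"wz":0,"dx":0,"dy":0,"dz":0.16,"hand":1},{"wx":0,"wy":0,"wz":0,"dx":0,"dy":0,"dz":0.12,"hand":1},{"wx":0,"wy":0,"wz":0,"dx":0,"dy":0,"dz":0,"hand":1}]'
python3 -c "
from h import *
go(441,318.5,56)"
```

```text
clock: 14.45
tool_pos: [0.4762, -0.1145, 0.0852]
eef_rot: [0.764, 0.645, -0.002, -0.003]
contact_force: [-0.3, -0.3, 0.5]
opening: 0.998
finger_force: 0.0
clock: 14.87
tool_pos: [0.4789, -0.118, 0.0898]
eef_rot: [0.766, 0.643, 0.001, 0.001]
contact_force: [-0.5, -0.1, -0.1]
opening: 0.645
finger_force: 0.0
clock: 15.28
tool_pos: [0.4777, -0.1179, 0.0884]
eef_rot: [0.766, 0.643, -0.0, -0.0]
contact_force: [-0.4, -0.0, -0.9]
opening: 0.289
finger_force: 19.9
clock: 15.45
tool_pos: [0.4777, -0.1179, 0.0884]
eef_rot: [0.766, 0.643, -0.0, -0.0]
contact_force: [-1.9, -0.4, 0.1]
opening: 0.286
finger_force: 19.9
clock: 15.87
tool_pos: [0.4814, -0.1177, 0.2235]
eef_rot: [0.766, 0.643, 0.004, 0.004]
contact_force: [0.2, 0.5, -2.5]
opening: 0.29
finger_force: 19.9
t 15.87 p [ 481.4 -117.7  223.5] tilt [ 0.01  -0.001 -1.   ] d/250 [-0.162  1.745 -0.67 ] wz 0.002 open 0.29 ff 19.91208727005869 q7 -0.51
```

```bash
python3 -m jog '[{"wx":0,"wy":0,"wz":0,"dx":0,"dy":0.05,"dz":0,"hand":1},{"wx":0,"wy":0,"wz":0,"dx":-0.012,"dy":0.1,"dz":0,"hand":1},{"wx":0,"wy":0,"wz":0,"dx":-0.012,"dy":0.14,"dz":0,"hand":1},{"wx":0,"wy":0,"wz":0,"dx":-0.012,"dy":0.14,"dz":0,"hand":1},{"wx":0,"wy":0,"wz":0,"dx":-0.012,"dy":0.14,"dz":0,"hand":1}]'
python3 -m jog '[{"wx":0,"wy":0,"wz":0,"dx":-0.012,"dy":0.14,"dz":0,"hand":1},{"wx":0,"wy":0,"wz":0,"dx":-0.012,"dy":0.14,"dz":0,"hand":1},{"wx":0,"wy":0,"wz":0,"dx":-0.012,"dy":0.14,"dz":0,"hand":1},{"wx":0,"wy":0,"wz":0,"dx":-0.012,"dy":0.14,"dz":0,"hand":1},{"wx":0,"wy":0,"wz":0,"dx":-0.012,"dy":0.14,"dz":0,"hand":1}]'
python3 -m jog '[{"wx":0,"wy":0,"wz":0,"dx":-0.012,"dy":0.14,"dz":0,"hand":1},{"wx":0,"wy":0,"wz":0,"dx":-0.012,"dy":0.14,"dz":0,"hand":1},{"wx":0,"wy":0,"wz":0,"dx":-0.012,"dy":0.12,"dz":0,"hand":1},{"wx":0,"wy":0,"wz":0,"dx":0,"dy":0.07,"dz":0,"hand":1}]'
python3 -m jog '[{"wx":0,"wy":0,"wz":0,"dx":0,"dy":0,"dz":0,"hand":1},{"wx":0,"wy":0,"wz":0,"dx":0,"dy":0,"dz":0,"hand":1},{"wx":0,"wy":0,"wz":0,"dx":0,"dy":0,"dz":0,"hand":1},{"wx":0,"wy":0,"wz":0,"dx":0,"dy":0,"dz":0,"hand":1}]'
python3 - <<'E'
from h import *
go(441,318.5,57)
cv2.imwrite("pics/s4.png",cv2.resize(r.snapshot("side")[40:220,150:290,::-1],None,fx=3.2,fy=3.2))
E
```

```text
clock: 16.28
tool_pos: [0.4652, 0.0256, 0.2175]
eef_rot: [0.766, 0.643, -0.001, -0.0]
contact_force: [0.4, 0.6, -0.8]
opening: 0.288
finger_force: 19.9
clock: 16.7
tool_pos: [0.4501, 0.2009, 0.2174]
eef_rot: [0.766, 0.643, -0.001, 0.0]
contact_force: [0.7, -0.1, -1.0]
opening: 0.286
finger_force: 19.9
clock: 17.03
tool_pos: [0.4401, 0.3216, 0.2176]
eef_rot: [0.764, 0.645, 0.0, -0.001]
contact_force: [-0.2, 0.3, -2.6]
opening: 0.29
finger_force: 19.9
clock: 17.37
tool_pos: [0.4423, 0.3151, 0.2178]
eef_rot: [0.767, 0.642, -0.001, 0.001]
contact_force: [0.3, 0.8, -1.1]
opening: 0.291
finger_force: 19.9
t 17.37 p [442.3 315.1 217.8] tilt [-0.001 -0.002 -1.   ] d/250 [-0.005  0.014 -0.643] wz 0.002 open 0.291 ff 19.918931680731475 q7 -1.29
```

View pics/s4.png

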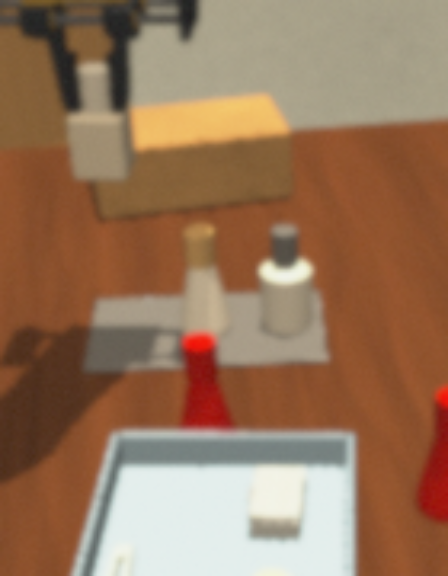

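The cone at (205,290) and the round bottle at (285,290) both stand upright on the mat. The square bottle hangs upright above the mat's free end.

```bash
python3 -m jog '[{"wx":0,"wy":0,"wz":0,"dx":-0.004,"dy":0.01,"dz":-0.12,"hand":1},{"wx":0,"wy":0,"wz":0,"dx":0,"dy":0,"dz":-0.16,"hand":1},{"wx":0,"wy":0,"wz":0,"dx":0,"dy":0,"dz":-0.16,"hand":1},{"wx":0,"wy":0,"wz":0,"dx":0,"dy":0,"dz":-0.1,"hand":1},{"wx":0,"wy":0,"wz":0,"dx":0,"dy":0,"dz":-0.05,"hand":1}]'
python3 -m jog '[{"wx":0,"wy":0,"wz":0,"dx":0,"dy":0,"dz":-0.03,"hand":1},{"wx":0,"wy":0,"wz":0,"dx":0,"dy":0,"dz":-0.02,"hand":1},{"wx":0,"wy":0,"wz":0,"dx":0,"dy":0,"dz":0,"hand":1},{"wx":0,"wy":0,"wz":0,"dx":0,"dy":0,"dz":0,"hand":1},{"wx":0,"wy":0,"wz":0,"dx":0,"dy":0,"dz":0,"hand":1}]'
python3 -m jog '[{"wx":0,"wy":0,"wz":0,"dx":0,"dy":0,"dz":0,"hand":0.5},{"wx":0,"wy":0,"wz":0,"dx":0,"dy":0,"dz":0,"hand":0.5},{"wx":0,"wy":0,"wz":0,"dx":0,"dy":0,"dz":0,"hand":0.5},{"wx":0,"wy":0,"wz":0,"dx":0,"dy":0,"dz":0,"hand":0.5},{"wx":0,"wy":0,"wz":0,"dx":0,"dy":0,"dz":0.04,"hand":0.5}]'
python3 -m jog '[{"wx":0,"wy":0,"wz":0,"dx":0,"dy":0,"dz":0.1,"hand":0.5},{"wx":0,"wy":0,"wz":0,"dx":0,"dy":0,"dz":0.16,"hand":0.5},{"wx":0,"wy":0,"wz":0,"dx":0,"dy":0,"dz":0.16,"hand":0.5},{"wx":0,"wy":0,"wz":0,"dx":0.02,"dy":-0.08,"dz":0.14,"hand":0.45},{"wx":0,"wy":0,"wz":0,"dx":0.02,"dy":-0.12,"dz":0,"hand":0.45}]'
python3 - <<'E'
from h import *
go(531.5,-112,200)
E
```

```text
clock: 17.83
tool_pos: [0.44, 0.3169, 0.0677]
eef_rot: [0.766, 0.642, -0.003, 0.0]
contact_force: [0.4, 0.1, -0.6]
opening: 0.289
finger_force: 19.9
clock: 18.25
tool_pos: [0.442, 0.3199, 0.0594]
eef_rot: [0.766, 0.643, 0.001, 0.0]
contact_force: [0.9, -0.2, -2.2]
opening: 0.286
finger_force: 20.0
clock: 18.67
tool_pos: [0.4404, 0.319, 0.0677]
eef_rot: [0.766, 0.643, -0.001, 0.0]
contact_force: [0.4, 0.1, -0.7]
opening: 0.5
finger_force: 0.0
clock: 19.08
tool_pos: [0.4534, 0.2758, 0.2159]
eef_rot: [0.764, 0.645, 0.008, -0.001]
contact_force: [1.5, -0.8, 0.2]
opening: 0.552
finger_force: 0.0
t 19.08 p [453.4 275.8 215.9] tilt [ 0.011  0.012 -1.   ] d/250 [ 0.313 -1.551 -0.063] wz -0.001 open 0.552 ff 0.0 q7 -1.24
```

```bash
python3 - <<'E'
from h import *
s=r.snapshot("side");t=r.snapshot("top")
for n in("lens_case","alu_box"):
  for c in("side","top"):
    for d in r.masks_of(c,n)[:2]:
      m=d["region"].astype(np.uint8);ys,xs=np.nonzero(m);print(n,c,np.round(d["bbox"]),round(d["p"],2),(at(c,xs.mean(),ys.mean(),.046 if n[0]=="l" else .05)*1000).round(1))
a=cv2.resize(t[180:260,240:335,::-1],(475,400),interpolation=2);b=cv2.resize(s[170:270,190:270,::-1],(320,400),interpolation=2)
cv2.imwrite("pics/l.png",np.hstack([a,b]))
E
```

```text
lens_case side [224. 219. 244. 245.] 0.65 [ 529.9 -118.6   46. ]
lens_case top [293. 209. 319. 224.] 0.66 [ 528.4 -110.7   46. ]
lens_case top [227. 180. 335. 274.] 0.65 [497.9 -55.8  46. ]
alu_box side [180. 114. 198. 147.] 0.73 [443.6 304.   50. ]
alu_box side [230. 183. 246. 209.] 0.68 [546.7 -14.1  50. ]
alu_box top [251. 199. 277. 218.] 0.67 [546.4  -6.5  50. ]
alu_box top [122. 233. 144. 252.] 0.49 [440.8 304.2  50. ]
```

View pics/l.png

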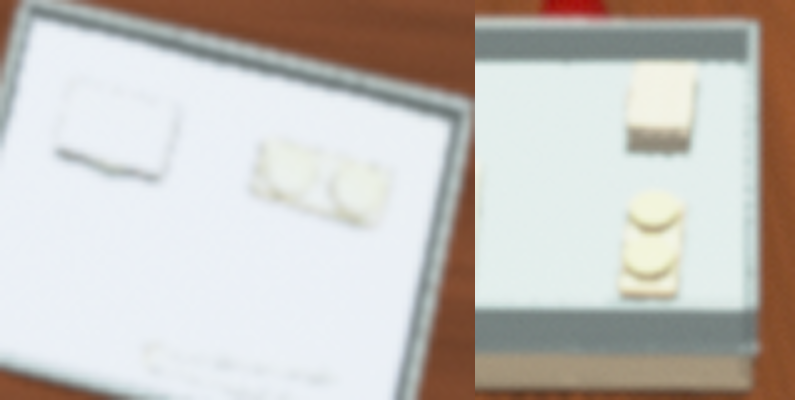

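The tray now holds only the lens case at (320,180), the box at (118,130) and the tweezers. I'll use about (532,-112) as the lens case centre.

```bash
python3 -m jog '[{"wx":0,"wy":0,"wz":0,"dx":0.03,"dy":-0.15,"dz":0,"hand":0.5},{"wx":0,"wy":0,"wz":0,"dx":0.03,"dy":-0.15,"dz":0,"hand":0.5},{"wx":0,"wy":0,"wz":0,"dx":0.03,"dy":-0.15,"dz":0,"hand":0.5},{"wx":0,"wy":0,"wz":0,"dx":0.03,"dy":-0.15,"dz":0,"hand":0.5},{"wx":0,"wy":0,"wz":0,"dx":0.03,"dy":-0.15,"dz":0,"hand":0.5}]'
python3 -m jog '[{"wx":0,"wy":0,"wz":0,"dx":0.03,"dy":-0.15,"dz":0,"hand":0.5},{"wx":0,"wy":0,"wz":0,"dx":0.03,"dy":-0.15,"dz":0,"hand":0.5},{"wx":0,"wy":0,"wz":0,"dx":0.03,"dy":-0.15,"dz":0,"hand":0.5},{"wx":0,"wy":0,"wz":0,"dx":0.03,"dy":-0.15,"dz":0,"hand":0.5},{"wx":0,"wy":0,"wz":0,"dx":0.03,"dy":-0.1,"dz":0,"hand":0.5}]'
python3 -m jog '[{"wx":0,"wy":0,"wz":0,"dx":0,"dy":-0.05,"dz":-0.1,"hand":0.5},{"wx":0,"wy":0,"wz":0,"dx":0,"dy":0,"dz":-0.12,"hand":0.5},{"wx":0,"wy":0,"wz":0,"dx":0,"dy":0,"dz":-0.12,"hand":0.5},{"wx":0,"wy":0,"wz":0,"dx":0,"dy":0,"dz":-0.08,"hand":0.5},{"wx":0,"wy":0,"wz":0,"dx":0,"dy":0,"dz":0,"hand":0.5}]'
python3 -m jog '[{"wx":0,"wy":0,"wz":0,"dx":0,"dy":0,"dz":0,"hand":0.5},{"wx":0,"wy":0,"wz":0,"dx":0,"dy":0,"dz":0,"hand":0.5},{"wx":0,"wy":0,"wz":0,"dx":0,"dy":0,"dz":0,"hand":0.5},{"wx":0,"wy":0,"wz":0,"dx":0,"dy":0,"dz":0,"hand":0.5},{"wx":0,"wy":0,"wz":0,"dx":0,"dy":0,"dz":0,"hand":0.5}]'
python3 - <<'E'
from h import *
go(531.7,-112,36)
E
```

```text
clock: 19.8
tool_pos: [0.4884, 0.082, 0.2081]
eef_rot: [0.765, 0.644, -0.0, -0.001]
contact_force: [0.2, 0.0, 0.4]
opening: 0.498
finger_force: 0.0
clock: 20.22
tool_pos: [0.5259, -0.0961, 0.2077]
eef_rot: [0.767, 0.642, -0.001, -0.0]
contact_force: [-0.3, -0.1, -0.4]
opening: 0.497
finger_force: 0.0
clock: 20.63
tool_pos: [0.5236, -0.1039, 0.0996]
eef_rot: [0.765, 0.644, -0.002, -0.003]
contact_force: [0.4, -0.1, 0.5]
opening: 0.497
finger_force: 0.0
clock: 21.05
tool_pos: [0.5268, -0.1054, 0.1046]
eef_rot: [0.766, 0.643, 0.001, 0.001]
contact_force: [-0.2, 0.1, 0.2]
opening: 0.498
finger_force: 0.0
t 21.05 p [ 526.8 -105.4  104.6] tilt [ 0.002 -0.    -1.   ] d/250 [ 0.02  -0.026 -0.274] wz 0.002 open 0.498 ff 0.0 q7 -0.67
```

Next I centre over the case and go down gently.

```bash
python3 -m jog '[{"wx":0,"wy":0,"wz":0.002,"dx":0.02,"dy":-0.026,"dz":-0.03,"hand":0.5},{"wx":0,"wy":0,"wz":0,"dx":0,"dy":0,"dz":-0.05,"hand":0.5},{"wx":0,"wy":0,"wz":0,"dx":0,"dy":0,"dz":-0.05,"hand":0.5},{"wx":0,"wy":0,"wz":0,"dx":0,"dy":0,"dz":-0.04,"hand":0.5},{"wx":0,"wy":0,"wz":0,"dx":0,"dy":0,"dz":-0.03,"hand":0.5}]'
python3 -m jog '[{"wx":0,"wy":0,"wz":0,"dx":0,"dy":0,"dz":-0.02,"hand":0.5},{"wx":0,"wy":0,"wz":0,"dx":0,"dy":0,"dz":-0.02,"hand":0.5},{"wx":0,"wy":0,"wz":0,"dx":0,"dy":0,"dz":0,"hand":0.5},{"wx":0,"wy":0,"wz":0,"dx":0,"dy":0,"dz":0,"hand":0.5},{"wx":0,"wy":0,"wz":0,"dx":0,"dy":0,"dz":0,"hand":0.5}]'
python3 - <<'E'
from h import *
go(531.7,-112,36)
cv2.imwrite("pics/l2.png",cv2.resize(r.snapshot("side")[150:280,160:280,::-1],None,fx=4,fy=4))
E
```

```text
clock: 21.47
tool_pos: [0.531, -0.1123, 0.0523]
eef_rot: [0.765, 0.644, -0.0, -0.0]
contact_force: [0.1, 0.1, -0.1]
opening: 0.493
finger_force: 0.0
clock: 21.88
tool_pos: [0.5314, -0.1118, 0.0438]
eef_rot: [0.765, 0.645, 0.0, 0.0]
contact_force: [0.4, -0.4, -0.0]
opening: 0.499
finger_force: 0.0
t 21.88 p [ 531.4 -111.8   43.8] tilt [ 0.001 -0.    -1.   ] d/250 [ 0.001 -0.001 -0.031] wz -0.001 open 0.499 ff 0.0 q7 -0.72
```

View pics/l2.png

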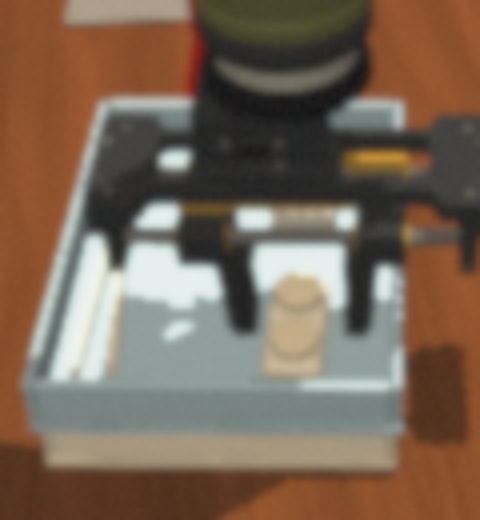

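The case lies between the fingers at (297,325), with a clear gap on each side. I go down the last 8 mm and grip.

```bash
python3 -m jog '[{"wx":0,"wy":0,"wz":0,"dx":0,"dy":0,"dz":-0.016,"hand":0.5},{"wx":0,"wy":0,"wz":0,"dx":0,"dy":0,"dz":-0.016,"hand":0.5},{"wx":0,"wy":0,"wz":0,"dx":0,"dy":0,"dz":0,"hand":0.5},{"wx":0,"wy":0,"wz":0,"dx":0,"dy":0,"dz":0,"hand":1},{"wx":0,"wy":0,"wz":0,"dx":0,"dy":0,"dz":0,"hand":1}]' 12
python3 -m jog '[{"wx":0,"wy":0,"wz":0,"dx":0,"dy":0,"dz":0,"hand":1},{"wx":0,"wy":0,"wz":0,"dx":0,"dy":0,"dz":0,"hand":1},{"wx":0,"wy":0,"wz":0,"dx":0,"dy":0,"dz":0,"hand":1},{"wx":0,"wy":0,"wz":0,"dx":0,"dy":0,"dz":0,"hand":1},{"wx":0,"wy":0,"wz":0,"dx":0,"dy":0,"dz":0,"hand":1}]'
python3 -m jog '[{"wx":0,"wy":0,"wz":0,"dx":0,"dy":0,"dz":0.04,"hand":1},{"wx":0,"wy":0,"wz":0,"dx":0,"dy":0,"dz":0.08,"hand":1},{"wx":0,"wy":0,"wz":0,"dx":0,"dy":0,"dz":0.12,"hand":1},{"wx":0,"wy":0,"wz":0,"dx":0,"dy":0,"dz":0.12,"hand":1},{"wx":0,"wy":0,"wz":0,"dx":0,"dy":0,"dz":0.08,"hand":1}]'
python3 - <<'E'
from h import *
go(518,-335.5,100)
E
```

```text
clock: 22.35
tool_pos: [0.531, -0.1118, 0.0354]
eef_rot: [0.765, 0.645, -0.0, -0.0]
contact_force: [-0.1, 0.9, 0.0]
opening: 0.377
finger_force: 0.0
clock: 22.77
tool_pos: [0.5311, -0.1119, 0.0355]
eef_rot: [0.765, 0.645, 0.0, 0.0]
contact_force: [0.0, 0.7, 0.5]
opening: 0.337
finger_force: 12.0
clock: 23.18
tool_pos: [0.5317, -0.1117, 0.1486]
eef_rot: [0.765, 0.645, 0.001, 0.001]
contact_force: [0.4, 0.4, -0.2]
opening: 0.341
finger_force: 12.0
t 23.18 p [ 531.7 -111.7  148.6] tilt [ 0.003 -0.    -1.   ] d/250 [-0.055 -0.895 -0.194] wz -0.001 open 0.341 ff 11.999650597572327 q7 -0.6
```

```bash
python3 -m jog '[{"wx":0,"wy":0,"wz":0,"dx":0,"dy":-0.06,"dz":0,"hand":1},{"wx":0,"wy":0,"wz":0,"dx":-0.01,"dy":-0.12,"dz":0,"hand":1},{"wx":0,"wy":0,"wz":0,"dx":-0.01,"dy":-0.14,"dz":0,"hand":1},{"wx":0,"wy":0,"wz":0,"dx":-0.01,"dy":-0.14,"dz":0,"hand":1},{"wx":0,"wy":0,"wz":0,"dx":-0.01,"dy":-0.14,"dz":0,"hand":1}]'
python3 -m jog '[{"wx":0,"wy":0,"wz":0,"dx":-0.01,"dy":-0.14,"dz":0,"hand":1},{"wx":0,"wy":0,"wz":0,"dx":-0.01,"dy":-0.1,"dz":0,"hand":1},{"wx":0,"wy":0,"wz":0,"dx":0,"dy":-0.055,"dz":0,"hand":1},{"wx":0,"wy":0,"wz":0,"dx":0,"dy":0,"dz":-0.1,"hand":1},{"wx":0,"wy":0,"wz":0,"dx":0,"dy":0,"dz":-0.1,"hand":1}]'
python3 -m jog '[{"wx":0,"wy":0,"wz":0,"dx":0,"dy":0,"dz":-0.08,"hand":1},{"wx":0,"wy":0,"wz":0,"dx":0,"dy":0,"dz":-0.06,"hand":1},{"wx":0,"wy":0,"wz":0,"dx":0,"dy":0,"dz":0,"hand":1},{"wx":0,"wy":0,"wz":0,"dx":0,"dy":0,"dz":0,"hand":1},{"wx":0,"wy":0,"wz":0,"dx":0,"dy":0,"dz":0,"hand":1}]'
python3 - <<'E'
from h import *
go(518,-335.5,9)
cv2.imwrite("pics/c.png",cv2.resize(r.snapshot("side")[250:384,170:310,::-1],None,fx=4,fy=4))
E
```

```text
clock: 23.6
tool_pos: [0.5206, -0.2634, 0.1465]
eef_rot: [0.764, 0.645, 0.0, 0.0]
contact_force: [0.7, 0.2, -0.9]
opening: 0.337
finger_force: 12.0
clock: 24.02
tool_pos: [0.5167, -0.3381, 0.0968]
eef_rot: [0.766, 0.643, 0.001, 0.002]
contact_force: [-0.2, 0.2, 0.1]
opening: 0.34
finger_force: 12.0
clock: 24.43
tool_pos: [0.5168, -0.3358, 0.0618]
eef_rot: [0.765, 0.645, 0.0, 0.001]
contact_force: [1.4, 0.1, 0.3]
opening: 0.339
finger_force: 12.0
t 24.43 p [ 516.8 -335.8   61.8] tilt [ 0.002 -0.001 -1.   ] d/250 [ 0.005  0.001 -0.211] wz -0.001 open 0.339 ff 11.999488323926926 q7 -0.25
```

View pics/c.png

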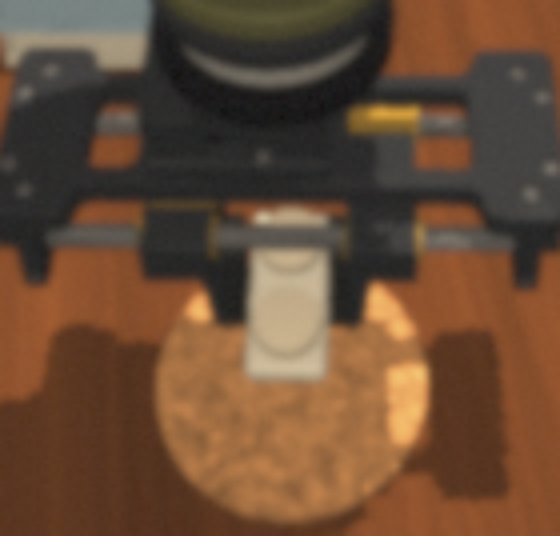

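The case hangs level, with its front cap at (287,318), above the coaster whose centre is about (292,400). I check the grip offset, then lower.

```bash
python3 - <<'E'
from h import *
print((at("side",170+287/4,250+318/4,.0775)*1000).round(1), "expect 513.9 -352.5")
E
python3 -m jog '[{"wx":0,"wy":0,"wz":0,"dx":0.004,"dy":0,"dz":-0.06,"hand":1},{"wx":0,"wy":0,"wz":0,"dx":0,"dy":0,"dz":-0.05,"hand":1},{"wx":0,"wy":0,"wz":0,"dx":0,"dy":0,"dz":-0.03,"hand":1},{"wx":0,"wy":0,"wz":0,"dx":0,"dy":0,"dz":0,"hand":1},{"wx":0,"wy":0,"wz":0,"dx":0,"dy":0,"dz":0,"hand":1}]'
python3 - <<'E'
from h import *
go(518,-335.5,8.7)
E
```

```text
[ 517.2 -351.7   77.5] expect 513.9 -352.5
clock: 24.9
tool_pos: [0.5165, -0.3352, 0.0245]
eef_rot: [0.764, 0.645, -0.0, -0.001]
contact_force: [0.4, -0.1, -0.4]
opening: 0.339
finger_force: 12.0
t 24.9 p [ 516.5 -335.2   24.5] tilt [-0.002  0.001 -1.   ] d/250 [ 0.006 -0.001 -0.063] wz -0.001 open 0.339 ff 11.999511569738388 q7 -0.28
```

```bash
python3 -m jog '[{"wx":0,"wy":0,"wz":0,"dx":0.005,"dy":0,"dz":-0.03,"hand":1},{"wx":0,"wy":0,"wz":0,"dx":0,"dy":0,"dz":-0.02,"hand":1},{"wx":0,"wy":0,"wz":0,"dx":0,"dy":0,"dz":-0.013,"hand":1},{"wx":0,"wy":0,"wz":0,"dx":0,"dy":0,"dz":0,"hand":1},{"wx":0,"wy":0,"wz":0,"dx":0,"dy":0,"dz":0,"hand":1}]'
python3 -m jog '[{"wx":0,"wy":0,"wz":0,"dx":0,"dy":0,"dz":0,"hand":1},{"wx":0,"wy":0,"wz":0,"dx":0,"dy":0,"dz":0,"hand":1},{"wx":0,"wy":0,"wz":0,"dx":0,"dy":0,"dz":0,"hand":0.4},{"wx":0,"wy":0,"wz":0,"dx":0,"dy":0,"dz":0,"hand":0.4},{"wx":0,"wy":0,"wz":0,"dx":0,"dy":0,"dz":0,"hand":0.4}]'
python3 -m jog '[{"wx":0,"wy":0,"wz":0,"dx":0,"dy":0,"dz":0,"hand":0.4},{"wx":0,"wy":0,"wz":0,"dx":0,"dy":0,"dz":0,"hand":0.4},{"wx":0,"wy":0,"wz":0,"dx":0,"dy":0,"dz":0.05,"hand":0.4},{"wx":0,"wy":0,"wz":0,"dx":0,"dy":0,"dz":0.12,"hand":0.4},{"wx":0,"wy":0,"wz":0,"dx":0,"dy":0,"dz":0.16,"hand":0.4}]'
python3 -m jog '[{"wx":0,"wy":0,"wz":0,"dx":0,"dy":0,"dz":0.16,"hand":0.4},{"wx":0,"wy":0,"wz":0,"dx":0,"dy":0,"dz":0.16,"hand":0.4},{"wx":0,"wy":0,"wz":0,"dx":-0.02,"dy":0.12,"dz":0.12,"hand":0.4},{"wx":0,"wy":0,"wz":0,"dx":-0.02,"dy":0.14,"dz":0.06,"hand":0.4},{"wx":0,"wy":0,"wz":0,"dx":-0.02,"dy":0.14,"dz":0,"hand":0.4}]'
python3 -m jog '[{"wx":0,"wy":0,"wz":0,"dx":-0.02,"dy":0.14,"dz":0,"hand":0.4},{"wx":0,"wy":0,"wz":0,"dx":-0.02,"dy":0.14,"dz":0,"hand":0.4},{"wx":0,"wy":0,"wz":0,"dx":-0.02,"dy":0.14,"dz":0,"hand":0.4},{"wx":0,"wy":0,"wz":0,"dx":-0.02,"dy":0.14,"dz":0,"hand":0.4},{"wx":0,"wy":0,"wz":0,"dx":-0.02,"dy":0.14,"dz":0,"hand":0.4}]'
python3 - <<'E'
from h import *
go(441,318.5,200)
s=r.snapshot("side");t=r.snapshot("top")
for n in("lens_case","coaster"):
  for c in("side","top"):
    for d in r.masks_of(c,n)[:2]:
      m=d["region"].astype(np.uint8);ys,xs=np.nonzero(m);print(n,c,np.round(d["bbox"]),round(d["p"],2),(at(c,xs.mean(),ys.mean(),.02 if n[0]=="l" else .006)*1000).round(1))
a=cv2.resize(t[185:275,350:430,::-1],(355,400),interpolation=2);b=cv2.resize(s[290:384,190:290,::-1],(425,400),interpolation=2)
cv2.imwrite("pics/c2.png",np.hstack([a,b]))
E
```

```text
clock: 25.32
tool_pos: [0.5182, -0.3355, 0.0095]
eef_rot: [0.765, 0.645, -0.0, -0.0]
contact_force: [-0.3, -0.6, 0.2]
opening: 0.342
finger_force: 12.0
clock: 25.73
tool_pos: [0.5184, -0.3357, 0.0099]
eef_rot: [0.765, 0.645, 0.0, 0.0]
contact_force: [0.0, 0.2, -0.5]
opening: 0.539
finger_force: 0.0
clock: 26.15
tool_pos: [0.5163, -0.3346, 0.0914]
eef_rot: [0.764, 0.645, -0.001, -0.003]
contact_force: [1.0, -0.6, 0.3]
opening: 0.598
finger_force: 0.0
clock: 26.57
tool_pos: [0.5055, -0.2361, 0.2213]
eef_rot: [0.765, 0.644, 0.002, 0.004]
contact_force: [0.9, 0.5, -0.6]
opening: 0.6
finger_force: 0.0
clock: 26.98
tool_pos: [0.4779, -0.0598, 0.2175]
eef_rot: [0.765, 0.645, 0.0, 0.0]
contact_force: [0.3, 1.1, -0.5]
opening: 0.598
finger_force: 0.0
t 26.98 p [477.9 -59.8 217.5] tilt [ 0.001 -0.    -1.   ] d/250 [-0.148  1.513 -0.07 ] wz -0.001 open 0.598 ff 0.0 q7 -0.66
lens_case side [232. 321. 255. 361.] 0.55 [ 519.3 -340.3   20. ]
coaster side [208. 317. 275. 382.] 0.57 [ 516.4 -341.7    6. ]
coaster top [251. 200. 272. 219.] 0.29 [5.529e+02 2.000e-01 6.000e+00]
```

View pics/c2.png

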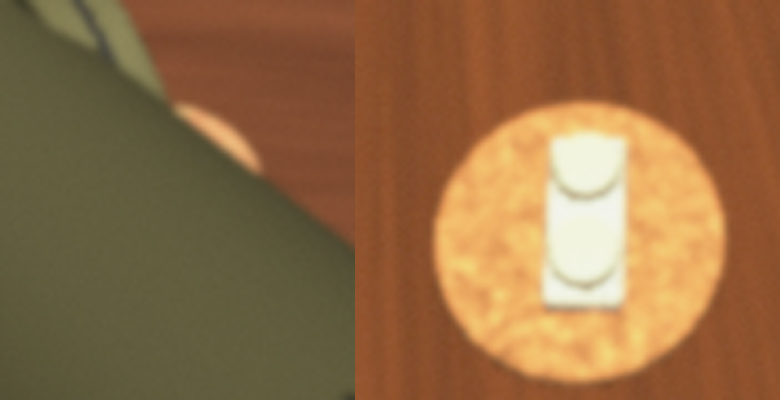

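```bash
python3 - <<'E'
from h import *
f=lambda u,v,z:(at("side",190+(u-355)/4.25,290+v/4.255,z)*1000).round(1)
print("coaster top/bot/l/r",f(580,100,.006),f(580,383,.006),f(433,240,.006),f(726,240,.006))
print("case front bottom",f(583,309,.006),"caps",f(586,165,.024),f(583,249,.024))
E
```

```text
coaster top/bot/l/r [ 526.8 -279.7    6. ] [ 512.  -390.5    6. ] [ 464.  -330.1    6. ] [ 573.4 -347.3    6. ]
case front bottom [ 516.6 -364.8    6. ] caps [ 524.3 -319.3   24. ] [ 518.7 -352.    24. ]
```

The lens case lies flat on the coaster with its caps up, about 3 mm off centre. Now the bottles go back, square first.

```bash
python3 -m jog '[{"wx":0,"wy":0,"wz":0,"dx":-0.015,"dy":0.15,"dz":0,"hand":0.4},{"wx":0,"wy":0,"wz":0,"dx":-0.015,"dy":0.15,"dz":0,"hand":0.4},{"wx":0,"wy":0,"wz":0,"dx":-0.015,"dy":0.15,"dz":0,"hand":0.4},{"wx":0,"wy":0,"wz":0,"dx":-0.015,"dy":0.15,"dz":0,"hand":0.4},{"wx":0,"wy":0,"wz":0,"dx":-0.015,"dy":0.15,"dz":0,"hand":0.4}]'
python3 -m jog '[{"wx":0,"wy":0,"wz":0,"dx":-0.015,"dy":0.15,"dz":0,"hand":0.4},{"wx":0,"wy":0,"wz":0,"dx":-0.015,"dy":0.15,"dz":0,"hand":0.4},{"wx":0,"wy":0,"wz":0,"dx":-0.015,"dy":0.15,"dz":0,"hand":0.4},{"wx":0,"wy":0,"wz":0,"dx":-0.015,"dy":0.15,"dz":0,"hand":0.4},{"wx":0,"wy":0,"wz":0,"dx":-0.015,"dy":0.12,"dz":0,"hand":0.4}]'
python3 -m jog '[{"wx":0,"wy":0,"wz":0,"dx":0,"dy":0.03,"dz":0,"hand":0.4},{"wx":0,"wy":0,"wz":0,"dx":0,"dy":0,"dz":0,"hand":0.4},{"wx":0,"wy":0,"wz":0,"dx":0,"dy":0,"dz":0,"hand":0.4},{"wx":0,"wy":0,"wz":0,"dx":0,"dy":0,"dz":0,"hand":0.4}]' 20
python3 - <<'E'
from h import *
go(441,318.9,58.4)
E
```

```text
clock: 27.7
tool_pos: [0.4602, 0.1259, 0.2165]
eef_rot: [0.766, 0.643, -0.0, 0.0]
contact_force: [1.3, 0.1, 0.1]
opening: 0.599
finger_force: 0.0
clock: 28.12
tool_pos: [0.4416, 0.308, 0.2167]
eef_rot: [0.765, 0.644, 0.001, -0.0]
contact_force: [0.2, -0.2, 0.3]
opening: 0.6
finger_force: 0.0
clock: 28.45
tool_pos: [0.442, 0.3106, 0.2161]
eef_rot: [0.766, 0.643, -0.001, 0.001]
contact_force: [0.5, -0.6, -0.2]
opening: 0.597
finger_force: 0.0
t 28.45 p [442.  310.6 216.1] tilt [-0.    -0.003 -1.   ] d/250 [-0.004  0.033 -0.631] wz 0.001 open 0.597 ff 0.0 q7 -1.32
```

```bash
python3 -m jog '[{"wx":0,"wy":0,"wz":0,"dx":-0.004,"dy":0.033,"dz":-0.12,"hand":0.4},{"wx":0,"wy":0,"wz":0,"dx":0,"dy":0,"dz":-0.16,"hand":0.4},{"wx":0,"wy":0,"wz":0,"dx":0,"dy":0,"dz":-0.16,"hand":0.4},{"wx":0,"wy":0,"wz":0,"dx":0,"dy":0,"dz":-0.12,"hand":0.4},{"wx":0,"wy":0,"wz":0,"dx":0,"dy":0,"dz":-0.07,"hand":0.4}]'
python3 -m jog '[{"wx":0,"wy":0,"wz":0,"dx":0,"dy":0,"dz":0,"hand":0.4},{"wx":0,"wy":0,"wz":0,"dx":0,"dy":0,"dz":0,"hand":0.4},{"wx":0,"wy":0,"wz":0,"dx":0,"dy":0,"dz":0,"hand":1},{"wx":0,"wy":0,"wz":0,"dx":0,"dy":0,"dz":0,"hand":1},{"wx":0,"wy":0,"wz":0,"dx":0,"dy":0,"dz":0,"hand":1}]'
python3 -m jog '[{"wx":0,"wy":0,"wz":0,"dx":0,"dy":0,"dz":0,"hand":1},{"wx":0,"wy":0,"wz":0,"dx":0,"dy":0,"dz":0,"hand":1},{"wx":0,"wy":0,"wz":0,"dx":0,"dy":0,"dz":0,"hand":1},{"wx":0,"wy":0,"wz":0,"dx":0,"dy":0,"dz":0,"hand":1},{"wx":0,"wy":0,"wz":0,"dx":0,"dy":0,"dz":0,"hand":1}]'
python3 -c "
from h import *
go(441,318.9,58.4)"
python3 -m jog '[{"wx":0,"wy":0,"wz":0,"dx":0,"dy":0,"dz":0.08,"hand":1},{"wx":0,"wy":0,"wz":0,"dx":0,"dy":0,"dz":0.16,"hand":1},{"wx":0,"wy":0,"wz":0,"dx":0,"dy":0,"dz":0.16,"hand":1},{"wx":0,"wy":0,"wz":0,"dx":0,"dy":0,"dz":0.15,"hand":1},{"wx":0,"wy":0,"wz":0,"dx":0,"dy":0,"dz":0.09,"hand":1}]'
python3 -m jog '[{"wx":0,"wy":0,"wz":0,"dx":0.011,"dy":-0.06,"dz":0,"hand":1},{"wx":0,"wy":0,"wz":0,"dx":0.011,"dy":-0.12,"dz":0,"hand":1},{"wx":0,"wy":0,"wz":0,"dx":0.011,"dy":-0.14,"dz":0,"hand":1},{"wx":0,"wy":0,"wz":0,"dx":0.011,"dy":-0.14,"dz":0,"hand":1},{"wx":0,"wy":0,"wz":0,"dx":0.011,"dy":-0.14,"dz":0,"hand":1}]'
python3 -m jog '[{"wx":0,"wy":0,"wz":0,"dx":0.011,"dy":-0.14,"dz":0,"hand":1},{"wx":0,"wy":0,"wz":0,"dx":0.011,"dy":-0.14,"dz":0,"hand":1},{"wx":0,"wy":0,"wz":0,"dx":0.011,"dy":-0.14,"dz":0,"hand":1},{"wx":0,"wy":0,"wz":0,"dx":0.011,"dy":-0.14,"dz":0,"hand":1},{"wx":0,"wy":0,"wz":0,"dx":0.011,"dy":-0.14,"dz":0,"hand":1}]'
python3 -m jog '[{"wx":0,"wy":0,"wz":0,"dx":0.011,"dy":-0.14,"dz":0,"hand":1},{"wx":0,"wy":0,"wz":0,"dx":0.011,"dy":-0.14,"dz":0,"hand":1},{"wx":0,"wy":0,"wz":0,"dx":0.011,"dy":-0.11,"dz":0,"hand":1},{"wx":0,"wy":0,"wz":0,"dx":0,"dy":-0.05,"dz":0,"hand":1}]'
python3 -m jog '[{"wx":0,"wy":0,"wz":0,"dx":0,"dy":0,"dz":0,"hand":1},{"wx":0,"wy":0,"wz":0,"dx":0,"dy":0,"dz":0,"hand":1},{"wx":0,"wy":0,"wz":0,"dx":0,"dy":0,"dz":0,"hand":1},{"wx":0,"wy":0,"wz":0,"dx":0,"dy":0,"dz":0,"hand":1}]'
python3 -c "
from h import *
go(478.2,-117.7,88.4)"
```

```text
clock: 28.87
tool_pos: [0.4397, 0.3178, 0.0559]
eef_rot: [0.766, 0.643, -0.003, 0.001]
contact_force: [-0.6, 0.3, -0.3]
opening: 0.601
finger_force: 0.0
clock: 29.28
tool_pos: [0.441, 0.3222, 0.0605]
eef_rot: [0.765, 0.644, 0.001, 0.0]
contact_force: [0.3, 0.4, 0.8]
opening: 0.403
finger_force: 0.0
clock: 29.7
tool_pos: [0.4409, 0.3222, 0.0599]
eef_rot: [0.765, 0.644, 0.001, 0.0]
contact_force: [1.0, -1.4, 6.4]
opening: 0.294
finger_force: 19.9
t 29.7 p [440.9 322.2  59.9] tilt [ 0.002  0.001 -1.   ] d/250 [ 0.001 -0.013 -0.006] wz -0.0 open 0.294 ff 19.911475754342973 q7 -1.5
clock: 30.12
tool_pos: [0.4402, 0.3229, 0.2225]
eef_rot: [0.764, 0.645, 0.002, -0.0]
contact_force: [0.6, 0.8, -1.5]
opening: 0.287
finger_force: 19.9
clock: 30.53
tool_pos: [0.453, 0.1702, 0.2188]
eef_rot: [0.764, 0.645, -0.001, 0.0]
contact_force: [0.3, -0.5, -1.9]
opening: 0.287
finger_force: 19.9
clock: 30.95
tool_pos: [0.4667, -0.0048, 0.2189]
eef_rot: [0.764, 0.645, -0.0, -0.0]
contact_force: [1.0, 0.2, -1.8]
opening: 0.286
finger_force: 19.9
clock: 31.28
tool_pos: [0.4748, -0.1181, 0.2184]
eef_rot: [0.767, 0.642, -0.001, 0.0]
contact_force: [0.3, 0.1, -1.9]
opening: 0.286
finger_force: 19.9
clock: 31.62
tool_pos: [0.4757, -0.1112, 0.2191]
eef_rot: [0.764, 0.646, 0.0, -0.0]
contact_force: [-0.4, 0.3, -1.5]
opening: 0.288
finger_force: 19.9
t 31.62 p [ 475.7 -111.2  219.1] tilt [ 0.     0.001 -1.   ] d/250 [ 0.01  -0.026 -0.523] wz -0.002 open 0.288 ff 19.941577138379216 q7 -0.56
```

```bash
python3 -m jog '[{"wx":0,"wy":0,"wz":-0.002,"dx":0.011,"dy":-0.013,"dz":-0.1,"hand":1},{"wx":0,"wy":0,"wz":0,"dx":0,"dy":0,"dz":-0.14,"hand":1},{"wx":0,"wy":0,"wz":0,"dx":0,"dy":0,"dz":-0.12,"hand":1},{"wx":0,"wy":0,"wz":0,"dx":0,"dy":0,"dz":-0.08,"hand":1},{"wx":0,"wy":0,"wz":0,"dx":0,"dy":0,"dz":-0.04,"hand":1}]'
python3 -m jog '[{"wx":0,"wy":0,"wz":0,"dx":0,"dy":0,"dz":-0.03,"hand":1},{"wx":0,"wy":0,"wz":0,"dx":0,"dy":0,"dz":-0.01,"hand":1},{"wx":0,"wy":0,"wz":0,"dx":0,"dy":0,"dz":0,"hand":1},{"wx":0,"wy":0,"wz":0,"dx":0,"dy":0,"dz":0,"hand":1},{"wx":0,"wy":0,"wz":0,"dx":0,"dy":0,"dz":0,"hand":1}]'
python3 -c "
from h import *
go(478.5,-114.7,89.5)"
```

```text
clock: 32.03
tool_pos: [0.4773, -0.1144, 0.0967]
eef_rot: [0.765, 0.644, -0.001, -0.002]
contact_force: [-0.3, 0.0, -1.5]
opening: 0.287
finger_force: 19.9
clock: 32.45
tool_pos: [0.479, -0.1158, 0.0895]
eef_rot: [0.766, 0.643, 0.001, 0.0]
contact_force: [0.8, 0.5, -1.3]
opening: 0.287
finger_force: 20.0
t 32.45 p [ 479.  -115.8   89.5] tilt [ 0.001  0.    -1.   ] d/250 [-0.002  0.004  0.   ] wz 0.001 open 0.287 ff 19.999659257009625 q7 -0.76
```

```bash
python3 -m jog '[{"wx":0,"wy":0,"wz":0,"dx":0,"dy":0,"dz":0,"hand":0.45},{"wx":0,"wy":0,"wz":0,"dx":0,"dy":0,"dz":0,"hand":0.45},{"wx":0,"wy":0,"wz":0,"dx":0,"dy":0,"dz":0,"hand":0.45},{"wx":0,"wy":0,"wz":0,"dx":0,"dy":0,"dz":0,"hand":0.45},{"wx":0,"wy":0,"wz":0,"dx":0,"dy":0,"dz":0.04,"hand":0.45}]'
python3 -m jog '[{"wx":0,"wy":0,"wz":0,"dx":0,"dy":0,"dz":0.1,"hand":0.45},{"wx":0,"wy":0,"wz":0,"dx":0,"dy":0,"dz":0.16,"hand":0.45},{"wx":0,"wy":0,"wz":0,"dx":0,"dy":0,"dz":0.16,"hand":0.45},{"wx":0,"wy":0,"wz":0,"dx":0,"dy":0.08,"dz":0.08,"hand":0.4},{"wx":0,"wy":0,"wz":0,"dx":0.014,"dy":0.13,"dz":0,"hand":0.4}]'
python3 -m jog '[{"wx":0,"wy":0,"wz":0,"dx":0.014,"dy":0.15,"dz":0,"hand":0.4},{"wx":0,"wy":0,"wz":0,"dx":0.014,"dy":0.15,"dz":0,"hand":0.4},{"wx":0,"wy":0,"wz":0,"dx":0.014,"dy":0.15,"dz":0,"hand":0.4},{"wx":0,"wy":0,"wz":0,"dx":0.014,"dy":0.15,"dz":0,"hand":0.4},{"wx":0,"wy":0,"wz":0,"dx":0.014,"dy":0.15,"dz":0,"hand":0.4}]'
python3 -m jog '[{"wx":0,"wy":0,"wz":0,"dx":0.014,"dy":0.15,"dz":0,"hand":0.4},{"wx":0,"wy":0,"wz":0,"dx":0.014,"dy":0.15,"dz":0,"hand":0.4},{"wx":0,"wy":0,"wz":0,"dx":0.014,"dy":0.15,"dz":0,"hand":0.4},{"wx":0,"wy":0,"wz":0,"dx":0.014,"dy":0.15,"dz":0,"hand":0.4},{"wx":0,"wy":0,"wz":0,"dx":0.014,"dy":0.1,"dz":0,"hand":0.4}]'
python3 -m jog '[{"wx":0,"wy":0,"wz":0,"dx":0,"dy":0.05,"dz":0,"hand":0.4},{"wx":0,"wy":0,"wz":0,"dx":0,"dy":0,"dz":0,"hand":0.4},{"wx":0,"wy":0,"wz":0,"dx":0,"dy":0,"dz":0,"hand":0.4},{"wx":0,"wy":0,"wz":0,"dx":0,"dy":0,"dz":0,"hand":0.4}]' 20
python3 - <<'E'
from h import *
go(516,312.8,71)
E
```

```text
clock: 32.87
tool_pos: [0.4776, -0.1162, 0.0981]
eef_rot: [0.766, 0.643, -0.001, -0.001]
contact_force: [0.4, 0.4, -0.1]
opening: 0.549
finger_force: 0.0
clock: 33.28
tool_pos: [0.4839, -0.0669, 0.2278]
eef_rot: [0.769, 0.64, 0.002, 0.003]
contact_force: [0.1, -0.5, -0.1]
opening: 0.597
finger_force: 0.0
clock: 33.7
tool_pos: [0.4992, 0.1252, 0.2241]
eef_rot: [0.766, 0.643, -0.0, 0.0]
contact_force: [0.9, -0.6, -0.2]
opening: 0.602
finger_force: 0.0
clock: 34.12
tool_pos: [0.5159, 0.3033, 0.2243]
eef_rot: [0.765, 0.644, 0.001, -0.001]
contact_force: [0.5, -0.2, -0.2]
opening: 0.602
finger_force: 0.0
clock: 34.45
tool_pos: [0.5173, 0.3081, 0.2236]
eef_rot: [0.767, 0.642, -0.001, 0.001]
contact_force: [-0.4, -0.4, 0.2]
opening: 0.603
finger_force: 0.0
t 34.45 p [517.3 308.1 223.6] tilt [-0.    -0.003 -1.   ] d/250 [-0.005  0.019 -0.611] wz 0.003 open 0.603 ff 0.0 q7 -1.21
```

```bash
python3 -m jog '[{"wx":0,"wy":0,"wz":0,"dx":-0.005,"dy":0.01,"dz":-0.12,"hand":0.4},{"wx":0,"wy":0,"wz":0,"dx":0,"dy":0,"dz":-0.16,"hand":0.4},{"wx":0,"wy":0,"wz":0,"dx":0,"dy":0,"dz":-0.16,"hand":0.4},{"wx":0,"wy":0,"wz":0,"dx":0,"dy":0,"dz":-0.12,"hand":0.4},{"wx":0,"wy":0,"wz":0,"dx":0,"dy":0,"dz":-0.05,"hand":0.4}]'
python3 -m jog '[{"wx":0,"wy":0,"wz":0,"dx":0,"dy":0,"dz":0,"hand":0.4},{"wx":0,"wy":0,"wz":0,"dx":0,"dy":0,"dz":0,"hand":0.4},{"wx":0,"wy":0,"wz":0,"dx":0,"dy":0,"dz":0,"hand":1},{"wx":0,"wy":0,"wz":0,"dx":0,"dy":0,"dz":0,"hand":1},{"wx":0,"wy":0,"wz":0,"dx":0,"dy":0,"dz":0,"hand":1}]'
python3 -m jog '[{"wx":0,"wy":0,"wz":0,"dx":0,"dy":0,"dz":0,"hand":1},{"wx":0,"wy":0,"wz":0,"dx":0,"dy":0,"dz":0,"hand":1},{"wx":0,"wy":0,"wz":0,"dx":0,"dy":0,"dz":0,"hand":1},{"wx":0,"wy":0,"wz":0,"dx":0,"dy":0,"dz":0,"hand":1},{"wx":0,"wy":0,"wz":0,"dx":0,"dy":0,"dz":0,"hand":1}]'
python3 -c "
from h import *
go(516,312.8,70)"
python3 -m jog '[{"wx":0,"wy":0,"wz":0,"dx":0,"dy":0,"dz":0.08,"hand":1},{"wx":0,"wy":0,"wz":0,"dx":0,"dy":0,"dz":0.16,"hand":1},{"wx":0,"wy":0,"wz":0,"dx":0,"dy":0,"dz":0.16,"hand":1},{"wx":0,"wy":0,"wz":0,"dx":0,"dy":0,"dz":0.15,"hand":1},{"wx":0,"wy":0,"wz":0,"dx":0,"dy":0,"dz":0.07,"hand":1}]'
python3 -m jog '[{"wx":0,"wy":0,"wz":0,"dx":0,"dy":-0.06,"dz":0,"hand":1},{"wx":0,"wy":0,"wz":0,"dx":-0.007,"dy":-0.12,"dz":0,"hand":1},{"wx":0,"wy":0,"wz":0,"dx":-0.007,"dy":-0.14,"dz":0,"hand":1},{"wx":0,"wy":0,"wz":0,"dx":-0.007,"dy":-0.14,"dz":0,"hand":1},{"wx":0,"wy":0,"wz":0,"dx":-0.007,"dy":-0.14,"dz":0,"hand":1}]'
python3 -m jog '[{"wx":0,"wy":0,"wz":0,"dx":-0.007,"dy":-0.14,"dz":0,"hand":1},{"wx":0,"wy":0,"wz":0,"dx":-0.007,"dy":-0.14,"dz":0,"hand":1},{"wx":0,"wy":0,"wz":0,"dx":-0.007,"dy":-0.14,"dz":0,"hand":1},{"wx":0,"wy":0,"wz":0,"dx":-0.007,"dy":-0.12,"dz":0,"hand":1},{"wx":0,"wy":0,"wz":0,"dx":0,"dy":-0.06,"dz":0,"hand":1}]'
python3 -m jog '[{"wx":0,"wy":0,"wz":0,"dx":0,"dy":0,"dz":0,"hand":1},{"wx":0,"wy":0,"wz":0,"dx":0,"dy":0,"dz":0,"hand":1},{"wx":0,"wy":0,"wz":0,"dx":0,"dy":0,"dz":0,"hand":1},{"wx":0,"wy":0,"wz":0,"dx":0,"dy":0,"dz":0,"hand":1},{"wx":0,"wy":0,"wz":0,"dx":0,"dy":0,"dz":0,"hand":1}]'
python3 -c "
from h import *
go(500.7,12.9,100)"
```

```text
clock: 34.87
tool_pos: [0.5143, 0.3088, 0.0676]
eef_rot: [0.767, 0.642, -0.004, 0.001]
contact_force: [-0.7, -1.2, -0.4]
opening: 0.598
finger_force: 0.0
clock: 35.28
tool_pos: [0.5167, 0.3142, 0.0734]
eef_rot: [0.766, 0.643, 0.002, 0.0]
contact_force: [0.3, -0.1, -0.6]
opening: 0.398
finger_force: 0.0
clock: 35.7
tool_pos: [0.5161, 0.3143, 0.0726]
eef_rot: [0.766, 0.643, 0.001, 0.0]
contact_force: [-0.6, -1.2, 7.3]
opening: 0.301
finger_force: 20.0
t 35.7 p [516.1 314.3  72.6] tilt [ 0.001  0.001 -1.   ] d/250 [-0.    -0.006 -0.01 ] wz 0.001 open 0.301 ff 19.976332085207105 q7 -1.34
clock: 36.12
tool_pos: [0.5169, 0.3152, 0.2312]
eef_rot: [0.766, 0.643, 0.003, -0.0]
contact_force: [1.0, 0.6, -1.5]
opening: 0.302
finger_force: 20.0
clock: 36.53
tool_pos: [0.508, 0.162, 0.2263]
eef_rot: [0.766, 0.643, -0.0, 0.0]
contact_force: [1.0, -0.2, -0.3]
opening: 0.296
finger_force: 20.0
clock: 36.95
tool_pos: [0.5004, 0.0082, 0.2259]
eef_rot: [0.768, 0.641, -0.002, 0.001]
contact_force: [-0.8, -0.8, -1.7]
opening: 0.298
finger_force: 20.0
clock: 37.37
tool_pos: [0.5017, 0.0154, 0.2266]
eef_rot: [0.765, 0.644, 0.0, -0.0]
contact_force: [-0.5, 1.0, -1.9]
opening: 0.297
finger_force: 20.0
t 37.37 p [501.7  15.4 226.6] tilt [ 0.     0.001 -1.   ] d/250 [-0.004 -0.01  -0.506] wz 0.0 open 0.297 ff 19.984508869238198 q7 -0.8
```

```bash
python3 -m jog '[{"wx":0,"wy":0,"wz":0,"dx":-0.003,"dy":-0.005,"dz":-0.1,"hand":1},{"wx":0,"wy":0,"wz":0,"dx":0,"dy":0,"dz":-0.14,"hand":1},{"wx":0,"wy":0,"wz":0,"dx":0,"dy":0,"dz":-0.11,"hand":1},{"wx":0,"wy":0,"wz":0,"dx":0,"dy":0,"dz":-0.08,"hand":1},{"wx":0,"wy":0,"wz":0,"dx":0,"dy":0,"dz":-0.04,"hand":1}]'
python3 -m jog '[{"wx":0,"wy":0,"wz":0,"dx":0,"dy":0,"dz":-0.02,"hand":1},{"wx":0,"wy":0,"wz":0,"dx":0,"dy":0,"dz":-0.014,"hand":1},{"wx":0,"wy":0,"wz":0,"dx":0,"dy":0,"dz":0,"hand":1},{"wx":0,"wy":0,"wz":0,"dx":0,"dy":0,"dz":0,"hand":1},{"wx":0,"wy":0,"wz":0,"dx":0,"dy":0,"dz":0,"hand":1}]'
python3 -c "
from h import *
go(500.7,14.2,102)"
python3 -m jog '[{"wx":0,"wy":0,"wz":0,"dx":0,"dy":0,"dz":0,"hand":0.45},{"wx":0,"wy":0,"wz":0,"dx":0,"dy":0,"dz":0,"hand":0.45},{"wx":0,"wy":0,"wz":0,"dx":0,"dy":0,"dz":0,"hand":0.45},{"wx":0,"wy":0,"wz":0,"dx":0,"dy":0,"dz":0,"hand":0.45},{"wx":0,"wy":0,"wz":0,"dx":0,"dy":0,"dz":0.04,"hand":0.45}]'
python3 -m jog '[{"wx":0,"wy":0,"wz":0,"dx":0,"dy":0,"dz":0.1,"hand":0.45},{"wx":0,"wy":0,"wz":0,"dx":0,"dy":0,"dz":0.16,"hand":0.45},{"wx":0,"wy":0,"wz":0,"dx":0,"dy":0,"dz":0.16,"hand":0.45},{"wx":0,"wy":0,"wz":0,"dx":0.02,"dy":0.08,"dz":0.04,"hand":0.4},{"wx":0,"wy":0,"wz":0,"dx":0.043,"dy":0.13,"dz":0,"hand":0.4}]'
python3 -m jog '[{"wx":0,"wy":0,"wz":0,"dx":0.043,"dy":0.14,"dz":0,"hand":0.4},{"wx":0,"wy":0,"wz":0,"dx":0.043,"dy":0.14,"dz":0,"hand":0.4},{"wx":0,"wy":0,"wz":0,"dx":0.043,"dy":0.14,"dz":0,"hand":0.4},{"wx":0,"wy":0,"wz":0,"dx":0.043,"dy":0.14,"dz":0,"hand":0.4},{"wx":0,"wy":0,"wz":0,"dx":0.043,"dy":0.14,"dz":0,"hand":0.4}]'
python3 -m jog '[{"wx":0,"wy":0,"wz":0,"dx":0.043,"dy":0.14,"dz":0,"hand":0.4},{"wx":0,"wy":0,"wz":0,"dx":0.03,"dy":0.1,"dz":0,"hand":0.4},{"wx":0,"wy":0,"wz":0,"dx":0,"dy":0.03,"dz":0,"hand":0.4},{"wx":0,"wy":0,"wz":0,"dx":0,"dy":0,"dz":0,"hand":0.4},{"wx":0,"wy":0,"wz":0,"dx":0,"dy":0,"dz":0,"hand":0.4}]'
python3 -m jog '[{"wx":0,"wy":0,"wz":0,"dx":0,"dy":0,"dz":0,"hand":0.4},{"wx":0,"wy":0,"wz":0,"dx":0,"dy":0,"dz":0,"hand":0.4},{"wx":0,"wy":0,"wz":0,"dx":0,"dy":0,"dz":0,"hand":0.4}]' 20
python3 - <<'E'
from h import *
go(591.3,305.5,68)
E
```

```text
clock: 37.78
tool_pos: [0.4997, 0.0134, 0.1068]
eef_rot: [0.765, 0.644, -0.001, -0.001]
contact_force: [0.4, 1.2, -2.1]
opening: 0.298
finger_force: 20.0
clock: 38.2
tool_pos: [0.5018, 0.0131, 0.1016]
eef_rot: [0.766, 0.643, 0.001, 0.001]
contact_force: [-2.1, 0.4, 4.1]
opening: 0.299
finger_force: 20.0
t 38.2 p [501.8  13.1 101.6] tilt [ 0.002  0.001 -1.   ] d/250 [-0.005  0.004  0.002] wz 0.001 open 0.299 ff 19.99637195840478 q7 -0.98
clock: 38.62
tool_pos: [0.5001, 0.0122, 0.1095]
eef_rot: [0.766, 0.643, -0.001, -0.001]
contact_force: [0.0, 1.2, 0.5]
opening: 0.553
finger_force: 0.0
clock: 39.03
tool_pos: [0.518, 0.0614, 0.2285]
eef_rot: [0.768, 0.64, 0.001, 0.002]
contact_force: [0.5, 0.2, -1.0]
opening: 0.601
finger_force: 0.0
clock: 39.45
tool_pos: [0.5706, 0.2413, 0.2253]
eef_rot: [0.766, 0.643, -0.0, 0.0]
contact_force: [0.7, -0.0, -0.3]
opening: 0.602
finger_force: 0.0
clock: 39.87
tool_pos: [0.5883, 0.3063, 0.2249]
eef_rot: [0.766, 0.643, -0.001, 0.0]
contact_force: [0.9, -0.9, -0.4]
opening: 0.599
finger_force: 0.0
clock: 40.12
tool_pos: [0.5891, 0.3055, 0.2256]
eef_rot: [0.767, 0.642, -0.0, 0.001]
contact_force: [-0.1, 0.8, -0.6]
opening: 0.601
finger_force: 0.0
t 40.12 p [589.1 305.5 225.6] tilt [ 0.    -0.001 -1.   ] d/250 [ 0.009  0.    -0.63 ] wz 0.003 open 0.601 ff 0.0 q7 -1.1
```

```bash
python3 -m jog '[{"wx":0,"wy":0,"wz":0.002,"dx":0.009,"dy":0,"dz":-0.12,"hand":0.4},{"wx":0,"wy":0,"wz":0,"dx":0,"dy":0,"dz":-0.16,"hand":0.4},{"wx":0,"wy":0,"wz":0,"dx":0,"dy":0,"dz":-0.16,"hand":0.4},{"wx":0,"wy":0,"wz":0,"dx":0,"dy":0,"dz":-0.13,"hand":0.4},{"wx":0,"wy":0,"wz":0,"dx":0,"dy":0,"dz":-0.06,"hand":0.4}]'
python3 -m jog '[{"wx":0,"wy":0,"wz":0,"dx":0,"dy":0,"dz":0,"hand":0.4},{"wx":0,"wy":0,"wz":0,"dx":0,"dy":0,"dz":0,"hand":0.4},{"wx":0,"wy":0,"wz":0,"dx":0,"dy":0,"dz":0,"hand":1},{"wx":0,"wy":0,"wz":0,"dx":0,"dy":0,"dz":0,"hand":1},{"wx":0,"wy":0,"wz":0,"dx":0,"dy":0,"dz":0,"hand":1}]'
python3 -m jog '[{"wx":0,"wy":0,"wz":0,"dx":0,"dy":0,"dz":0,"hand":1},{"wx":0,"wy":0,"wz":0,"dx":0,"dy":0,"dz":0,"hand":1},{"wx":0,"wy":0,"wz":0,"dx":0,"dy":0,"dz":0,"hand":1},{"wx":0,"wy":0,"wz":0,"dx":0,"dy":0,"dz":0,"hand":1},{"wx":0,"wy":0,"wz":0,"dx":0,"dy":0,"dz":0,"hand":1}]'
python3 -c "
from h import *
go(591.3,305.3,67)"
python3 -m jog '[{"wx":0,"wy":0,"wz":0,"dx":0,"dy":0,"dz":0.08,"hand":1},{"wx":0,"wy":0,"wz":0,"dx":0,"dy":0,"dz":0.16,"hand":1},{"wx":0,"wy":0,"wz":0,"dx":0,"dy":0,"dz":0.16,"hand":1},{"wx":0,"wy":0,"wz":0,"dx":0,"dy":0,"dz":0.16,"hand":1},{"wx":0,"wy":0,"wz":0,"dx":0,"dy":0,"dz":0.1,"hand":1}]'
python3 -m jog '[{"wx":0,"wy":0,"wz":0,"dx":-0.017,"dy":-0.06,"dz":0,"hand":1},{"wx":0,"wy":0,"wz":0,"dx":-0.034,"dy":-0.12,"dz":0,"hand":1},{"wx":0,"wy":0,"wz":0,"dx":-0.04,"dy":-0.14,"dz":0,"hand":1},{"wx":0,"wy":0,"wz":0,"dx":-0.04,"dy":-0.14,"dz":0,"hand":1},{"wx":0,"wy":0,"wz":0,"dx":-0.04,"dy":-0.14,"dz":0,"hand":1}]'
python3 -m jog '[{"wx":0,"wy":0,"wz":0,"dx":-0.04,"dy":-0.14,"dz":0,"hand":1},{"wx":0,"wy":0,"wz":0,"dx":-0.04,"dy":-0.14,"dz":0,"hand":1},{"wx":0,"wy":0,"wz":0,"dx":-0.04,"dy":-0.14,"dz":0,"hand":1},{"wx":0,"wy":0,"wz":0,"dx":-0.04,"dy":-0.14,"dz":0,"hand":1},{"wx":0,"wy":0,"wz":0,"dx":-0.04,"dy":-0.14,"dz":0,"hand":1}]'
python3 -m jog '[{"wx":0,"wy":0,"wz":0,"dx":-0.027,"dy":-0.09,"dz":0,"hand":1},{"wx":0,"wy":0,"wz":0,"dx":-0.01,"dy":-0.044,"dz":0,"hand":1},{"wx":0,"wy":0,"wz":0,"dx":0,"dy":0,"dz":0,"hand":1},{"wx":0,"wy":0,"wz":0,"dx":0,"dy":0,"dz":0,"hand":1},{"wx":0,"wy":0,"wz":0,"dx":0,"dy":0,"dz":0,"hand":1}]'
python3 -m jog '[{"wx":0,"wy":0,"wz":0,"dx":0,"dy":0,"dz":0,"hand":1},{"wx":0,"wy":0,"wz":0,"dx":0,"dy":0,"dz":0,"hand":1},{"wx":0,"wy":0,"wz":0,"dx":0,"dy":0,"dz":0,"hand":1},{"wx":0,"wy":0,"wz":0,"dx":0,"dy":0,"dz":0,"hand":1},{"wx":0,"wy":0,"wz":0,"dx":0,"dy":0,"dz":0,"hand":1}]'
python3 - <<'E'
from h import *
go(489.4,-53.3,97)
cv2.imwrite("pics/s5.png",cv2.resize(r.snapshot("side")[90:270,150:290,::-1],None,fx=3.3,fy=3.3))
E
```

```text
clock: 40.53
tool_pos: [0.5889, 0.3044, 0.0637]
eef_rot: [0.765, 0.644, -0.004, 0.0]
contact_force: [-0.6, -0.2, -0.4]
opening: 0.598
finger_force: 0.0
clock: 40.95
tool_pos: [0.5921, 0.3082, 0.0703]
eef_rot: [0.765, 0.644, 0.002, 0.0]
contact_force: [-0.5, 0.1, 0.2]
opening: 0.4
finger_force: 0.0
clock: 41.37
tool_pos: [0.5917, 0.3077, 0.0691]
eef_rot: [0.765, 0.644, 0.001, 0.0]
contact_force: [-0.2, -1.1, 6.0]
opening: 0.266
finger_force: 20.0
t 41.37 p [591.7 307.7  69.1] tilt [ 0.002  0.001 -1.   ] d/250 [-0.002 -0.01  -0.008] wz -0.0 open 0.266 ff 20.00045564956963 q7 -1.2
clock: 41.78
tool_pos: [0.5916, 0.3084, 0.237]
eef_rot: [0.765, 0.645, 0.002, -0.0]
contact_force: [-0.1, 0.7, -1.1]
opening: 0.266
finger_force: 20.0
clock: 42.2
tool_pos: [0.5471, 0.1558, 0.2326]
eef_rot: [0.764, 0.645, -0.001, -0.0]
contact_force: [1.2, -1.5, -0.8]
opening: 0.263
finger_force: 20.0
clock: 42.62
tool_pos: [0.497, -0.0192, 0.2328]
eef_rot: [0.764, 0.645, -0.0, -0.0]
contact_force: [1.2, -0.8, 0.2]
opening: 0.268
finger_force: 20.0
clock: 43.03
tool_pos: [0.4898, -0.0486, 0.2333]
eef_rot: [0.764, 0.646, 0.001, -0.0]
contact_force: [0.3, -0.1, -0.8]
opening: 0.263
finger_force: 20.0
clock: 43.45
tool_pos: [0.489, -0.0506, 0.233]
eef_rot: [0.764, 0.645, 0.0, 0.0]
contact_force: [-0.7, -0.0, -0.5]
opening: 0.265
finger_force: 20.0
t 43.45 p [489.  -50.6 233. ] tilt [ 0.  0. -1.] d/250 [ 0.001 -0.011 -0.544] wz -0.001 open 0.265 ff 19.99890404753387 q7 -0.67
```

View pics/s5.png

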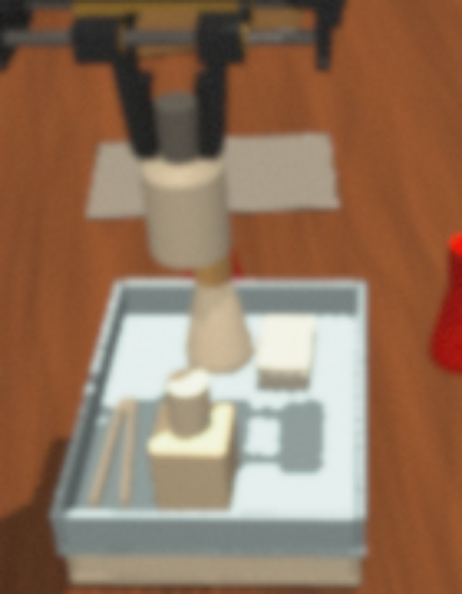

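The cone and square bottles stand in the tray, and the round bottle hangs upright over the gap between them. I lower it now.

```bash
python3 -m jog '[{"wx":0,"wy":0,"wz":0,"dx":0.001,"dy":-0.003,"dz":-0.12,"hand":1},{"wx":0,"wy":0,"wz":0,"dx":0,"dy":0,"dz":-0.14,"hand":1},{"wx":0,"wy":0,"wz":0,"dx":0,"dy":0,"dz":-0.12,"hand":1},{"wx":0,"wy":0,"wz":0,"dx":0,"dy":0,"dz":-0.08,"hand":1},{"wx":0,"wy":0,"wz":0,"dx":0,"dy":0,"dz":-0.04,"hand":1}]'
python3 -m jog '[{"wx":0,"wy":0,"wz":0,"dx":0,"dy":0,"dz":-0.025,"hand":1},{"wx":0,"wy":0,"wz":0,"dx":0,"dy":0,"dz":-0.015,"hand":1},{"wx":0,"wy":0,"wz":0,"dx":0,"dy":0,"dz":0,"hand":1},{"wx":0,"wy":0,"wz":0,"dx":0,"dy":0,"dz":0,"hand":1},{"wx":0,"wy":0,"wz":0,"dx":0,"dy":0,"dz":0,"hand":1}]'
python3 -c "
from h import *
go(489.4,-51,99)"
python3 -m jog '[{"wx":0,"wy":0,"wz":0,"dx":0,"dy":0,"dz":0,"hand":0.45},{"wx":0,"wy":0,"wz":0,"dx":0,"dy":0,"dz":0,"hand":0.45},{"wx":0,"wy":0,"wz":0,"dx":0,"dy":0,"dz":0,"hand":0.45},{"wx":0,"wy":0,"wz":0,"dx":0,"dy":0,"dz":0,"hand":0.45},{"wx":0,"wy":0,"wz":0,"dx":0,"dy":0,"dz":0.04,"hand":0.45}]'
python3 -m jog '[{"wx":0,"wy":0,"wz":0,"dx":0,"dy":0,"dz":0.1,"hand":0.45},{"wx":0,"wy":0,"wz":0,"dx":0,"dy":0,"dz":0.16,"hand":0.45},{"wx":0,"wy":0,"wz":0,"dx":0,"dy":0,"dz":0.16,"hand":0.45},{"wx":0,"wy":0,"wz":0,"dx":0,"dy":0.08,"dz":0.1,"hand":0.4},{"wx":0,"wy":0,"wz":0,"dx":0,"dy":0.13,"dz":0,"hand":0.4}]'
python3 -m jog '[{"wx":0,"wy":0,"wz":0,"dx":0,"dy":0.14,"dz":0,"hand":0.4},{"wx":0,"wy":0,"wz":0,"dx":0,"dy":0.14,"dz":0,"hand":0.4},{"wx":0,"wy":0,"wz":0,"dx":0,"dy":0.14,"dz":0,"hand":0.4},{"wx":0,"wy":0,"wz":0,"dx":0,"dy":0.14,"dz":0,"hand":0.4},{"wx":0,"wy":0,"wz":0,"dx":0,"dy":0.14,"dz":0,"hand":0.4}]'
python3 -m jog '[{"wx":0,"wy":0,"wz":0,"dx":0,"dy":0.14,"dz":0,"hand":0.4},{"wx":0,"wy":0,"wz":0,"dx":0,"dy":0.14,"dz":0,"hand":0.4},{"wx":0,"wy":0,"wz":0,"dx":0,"dy":0.1,"dz":0,"hand":0.4},{"wx":0,"wy":0,"wz":0,"dx":0,"dy":0.05,"dz":0,"hand":0.4},{"wx":0,"wy":0,"wz":0,"dx":0,"dy":0,"dz":0,"hand":0.4}]'
python3 - <<'E'
from h import *
a=r.snapshot("top")[165:285,215:345,::-1];b=r.snapshot("side")[150:275,155:275,::-1]
cv2.imwrite("pics/f.png",np.hstack([cv2.resize(a,(390,360),interpolation=2),cv2.resize(b,(346,360),interpolation=2)]))
E
```

```text
clock: 43.92
tool_pos: [0.4879, -0.0518, 0.1056]
eef_rot: [0.764, 0.645, -0.001, -0.001]
contact_force: [0.2, 0.7, 0.4]
opening: 0.261
finger_force: 20.0
clock: 44.33
tool_pos: [0.4898, -0.0518, 0.0985]
eef_rot: [0.765, 0.644, 0.001, 0.0]
contact_force: [1.0, 0.2, -1.9]
opening: 0.265
finger_force: 20.0
t 44.33 p [489.8 -51.8  98.5] tilt [ 0.002  0.    -1.   ] d/250 [-0.002  0.003  0.002] wz -0.0 open 0.265 ff 20.00014018267393 q7 -0.89
clock: 44.75
tool_pos: [0.4883, -0.0518, 0.1071]
eef_rot: [0.765, 0.645, -0.001, -0.001]
contact_force: [1.5, 0.2, -0.2]
opening: 0.548
finger_force: 0.0
clock: 45.17
tool_pos: [0.4921, -0.0018, 0.2424]
eef_rot: [0.767, 0.641, 0.003, 0.003]
contact_force: [1.3, 0.6, -0.5]
opening: 0.598
finger_force: 0.0
clock: 45.58
tool_pos: [0.4888, 0.1772, 0.2381]
eef_rot: [0.765, 0.645, -0.0, 0.0]
contact_force: [0.8, -0.2, 0.6]
opening: 0.601
finger_force: 0.0
clock: 46.0
tool_pos: [0.4882, 0.2865, 0.2381]
eef_rot: [0.763, 0.646, 0.001, -0.001]
contact_force: [0.4, 0.7, 0.2]
opening: 0.598
finger_force: 0.0
```

View pics/f.png

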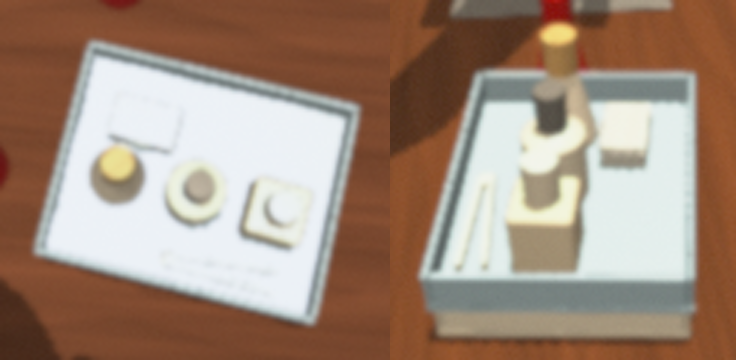

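The bottles stand with their caps at (117,163), (201,186) and (282,208). At the same scale they started at (117,167), (201,189) and (283,210), so each is within a few mm. The box and tweezers have not moved.

```bash
python3 -m jog '[{"wx":0,"wy":0,"wz":0,"dx":0,"dy":0,"dz":0,"hand":0.4},{"wx":0,"wy":0,"wz":0,"dx":0,"dy":0,"dz":0,"hand":0.4},{"wx":0,"wy":0,"wz":0,"dx":0,"dy":0,"dz":0,"hand":0.4},{"wx":0,"wy":0,"wz":0,"dx":0,"dy":0,"dz":0,"hand":0.4},{"wx":0,"wy":0,"wz":0,"dx":0,"dy":0,"dz":0,"hand":0.4}]'
python3 -c "
from plant import r
print(r.finish_job())"
```

```text
clock: 46.52
tool_pos: [0.4894, 0.2824, 0.2381]
eef_rot: [0.765, 0.644, -0.0, 0.0]
contact_force: [-0.8, 0.0, 0.2]
opening: 0.601
finger_force: 0.0
the job is handed in; nothing more can be done
None
```

The job is handed in at about 47 s, though no verdict came back: the lens case lies lid up about 3 mm off the coaster's centre, the three bottles are upright in the tray within a few mm of their starting spots, and the box and tweezers look unmoved.

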